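Run oak plugs through the grading sifter

TASK

Put every wooden plug lying on the bench into the hopper of the sifter and turn its cap clockwise until the middle-sized of its three gates faces the spout. Only then tip the bin forward by its bar so that all the plugs run out into the tin, and push the bin back fully home. Finally set the loose lid on the tin so it sits centred and level, and leave the other things on the bench where they are.

Things in the scene. Friction and masses are not known exactly. Their poses are not given: they have to be found in the camera images.
- plug1: A plain waxed round wooden plug, a cylinder 14 mm in diameter and 16 mm long, 10 g; origin at its centre, z along its axis. It starts upright on the bench to the left of the sifter. Four to six plugs are present; the absent ones read None.
- plug2: A plain waxed round wooden plug, a cylinder 14 mm in diameter and 16 mm long, 10 g; origin at its centre, z along its axis. It starts upright on the bench to the left of the sifter. Four to six plugs are present; the absent ones read None.
- plug3: A plain waxed round wooden plug, a cylinder 14 mm in diameter and 16 mm long, 10 g; origin at its centre, z along its axis. It starts upright on the bench to the left of the sifter. Four to six plugs are present; the absent ones read None.
- plug4: A plain waxed round wooden plug, a cylinder 14 mm in diameter and 16 mm long, 10 g; origin at its centre, z along its axis. It starts upright on the bench to the left of the sifter. Four to six plugs are present; the absent ones read None.
- plug5: A plain waxed round wooden plug, a cylinder 14 mm in diameter and 16 mm long, 10 g; origin at its centre, z along its axis. It starts upright on the bench to the left of the sifter. Four to six plugs are present; the absent ones read None.
- plug6: A plain waxed round wooden plug, a cylinder 14 mm in diameter and 16 mm long, 10 g; origin at its centre, z along its axis. It starts upright on the bench to the left of the sifter. Four to six plugs are present; the absent ones read None.
- lid: Loose dark steel lid: disc 92 mm in diameter, 4 mm thick, over a locating boss 68 mm in diameter, 5 mm deep; an upright round wooden knob 20 mm in diameter stands in the middle. Origin at the centre of the boss's underside, z up: disc from 5 to 9 mm, knob from 9 to 39 mm. About 80 to 170 g. It starts flat on the bench right of the sifter.
- stand: Fixed steel stand of the sifter, base plate 290 x 150 x 8 mm. Origin on the bench under the bin's pivot. Its -x axis is 'forward', where the bin tips and the tin stands; hopper and bar lie on its +x side. Pivot axis along its y, 70 mm above the bench. The tin is fixed: open top, 85 mm outside, 80 mm inside diameter, inner floor 11 mm above the bench.
- tin_rim (a point): Centre of the tin's mouth at rim height, 58 mm above the bench, 92 mm forward of the pivot. With the lid seated, the lid's origin lies 5 mm below this point.
- hopper (a point): Centre of the hopper, a round steel drum of the bin, 92 mm inside, open at the top. Bin home: 155 mm above the bench, 60 mm behind the pivot. Its floor (some 22 mm below) falls 8 degrees to the rear, so plugs stay in when home; two plates, 33 mm high, funnel to the spout; the cap's rim is 43 mm above this point. A plug is in when its centre is within 50 mm of this point.
- spout_tip (a point): Middle of the front lip of the spout, a 56 mm wide trough in front of the hopper's outlet, forward side of the bin.
- bin_bar (a point): Middle of the bin's handle: a round horizontal bar 12 mm thick, 98 mm long, along the stand's y axis, held by an arm at each end at the rear of the bin; 152 mm behind and 105 mm above the pivot when home, 34 mm behind the cap (centre to edge), nothing under it for 80 mm. Can be pinched from above and turns in the grip.
- bin (a joint): Tilt of the bin about the pivot at its bottom: 0 is home on its rear stop, growing as it tips forward, to a stop at 1.047 rad. About 0.75 kg; its weight holds it home, passes over the pivot near 0.6 rad and then holds it tipped. About 3 N at the bar moves it. Plugs run out from about 0.8 rad; rocking it clears a jam.
- cap (a joint): Turn of the perforated cap, a round aluminium collar 116 mm wide on the hopper, open in the middle. Grows clockwise seen from above, -0.05 to 1.75 rad; stays where left (1 N at the peg). Three gates, 33 mm high: large, 56 mm wide, faces the spout at 0.00 rad; small, 12 mm, at 0.80; middle, 40 mm, at 1.50. A black dot on the flange marks each gate (11, 4.4 and 7.2 mm).
- cap_peg (a point): The cap's black round upright peg, 12 mm in diameter, standing 32 mm above the cap's flange; this point is 12 mm above the flange, 66 mm from the cap's axis (through hopper, upright when the bin is home). At 0 rad it stands 30 degrees from forward, seen from the axis, on the stand's +y side; it goes with the cap. Pinch it and carry it round; it turns in the grip.
- tape: Bystander: a roll of paper tape, 54 mm across, 38 mm hole, 20 mm high, lying among the plugs; origin under its centre.
- cork_block: Bystander: cork sanding block 50 x 32 x 24 mm among the plugs; origin under its centre.
- wax_jar: Bystander: glass jar 60 mm across and 60 mm high, behind the lid.
Mind the look-alikes: they are no part of the job. Of the things that look like the lid, take the one that is farthest to the robot's left at the start.

How it is judged:
By the outcome, as a careful person would: the job done as asked, in the order asked, and still so for the second after the job is handed in, with the robot touching nothing.
Of plug1, plug2, plug3, plug4, plug5, plug6 only 4 to 6 are there at a start; the rules pass over those that are not, and their reading is None.
At some moment in a run one of lid may be knocked a few centimetres aside while the robot is not near it.
Once in a run the grip may slacken for a moment while it holds something.
It also fails if it takes over 210 s, if anything falls off the work surface, if the arm or the gripper's body presses on something with over 40 N, if the wrist force passes 120 N, or if a joint passes its speed limit or range.

ROBOT

A 6-joint arm with a two-finger parallel gripper is mounted at the origin on the work surface. World frame = base frame: x ahead of the robot, y to its left, z up, the work surface at z = 0. Lengths are in m, angles in rad, forces in N, time in s.
With the tool pointing down it reaches from about 0.2 to 0.875 m from the base axis. Payload 3.4 kg.
Tool frame: the origin (TCP) lies on the mounting face of the last link; the fingertips stand 199 mm ahead of it and the grasp point (between the pads) lies 180 mm ahead of it (env.tcp_to_grasp is the distance from the TCP to the grasp point, in m); z points along the fingers, y is the line along which they close (so a half turn about z gives the same grasp; the last joint's range is limited). The gripper opens to 94 mm and grips with 3 to 60 N. Pads are 16 mm wide; open, the fingers measure 119 mm over their backs; the gripper's body (75 mm by 177 mm) begins 78 mm behind the grasp point.
Start: joints at [-1.256, 0.276, 1.505, -0, 1.361, -0.121], TCP at [0.243, -0.521, 0.405] pointing down, gripper open.
Joint ranges: [-2.89, 2.89], [-0.75, 2.08], [0.22, 2.7], [-1.18, 4.32], [0.11, 2.71], [-2.7, 2.7]. Speed limits (rad/s): [2.57, 2.57, 3.14, 3.14, 3.14, 3.14].

INTERFACE

Orientations are given as a unit quaternion [x, y, z, w].
In Python, from station import env gives the robot as it stands.
- The arm moves only by the tool step_arm, never from a script. Its argument "series" is a list of rows, each a list of 3 entries, a list of its own where there are three numbers: the shift along the tool's x, y, z in m, then the turn, a rotation vector about the tool's x, y, z in rad, then the opening, from -1 (shut) to 1 (fully open). In form: [[[tx, ty, tz], [rx, ry, rz], claw], ...]. A call has exactly 10 rows; each row shifts and turns the commanded pose from where the row before left it, along the tool's axes as they then stand; what a row does not reach is not made up. A row lasts 1/10 s, in which the tool goes at most 50 mm and 8.59 degrees, less where a joint would pass 70% of its speed; a pose out of reach is approached as far as the arm can. A call is refused whole if a number of a shift passes 0.05 or a number of a turn 0.15, either way. A call with a gripper value outside its range is refused whole. The fingers move at their own pace and stop on an object; "squeeze" is the grip in N (left out, the last holds). Time passes only in rows, so rows that do not move let the fingers close, or fill a call up. It gives the time, the measured TCP pose, the force, the opening and the grip force at its end, in the units of the state.
- env.state(): the state, without advancing time (a new reading comes with each control period).
- env.read_camera(name): name is "scene" or "top"; returns a dict with "color" (384x512x3 uint8, blue, green, red), "K" (3x3 intrinsics, pixels), "k1" (the pictures are not rectified: a ray, as slopes to the right and down, at radius r is drawn at 1 + k1 r^2 times it, then the intrinsics apply), "R" (3x3) and "t" (3): a world point X has camera coordinates R X + t. Camera axes: x right, y down, z forward; pixel columns grow to the right and rows downward; lengths in m; the calibration is good to about 2 mm. A picture is of the moment at which its call begins. There is no depth.
- env.job_done(): hands the job in; it is judged then, once.
The state is a dict: "time": time; "joint_pos": joint angles; "qd": joint speeds; "effort": joint torques, N m; "tcp_pos": TCP position; "tcp_rot": TCP orientation; "ft_force": force on the tool from outside, world axes, zero at the start; "moment": the same for the moment, N m; "width": finger opening in m; "grip_force": force on a finger pad.
Only numpy, scipy, OpenCV 4.12 (cv2) and the standard library are available. Lean on these libraries where they do the work, as an engineer would, in place of code of your own. Each camera call takes 0.05 s, during which the arm holds its last target. There are 200 camera calls.

## Working session

There is one attempt and no reset: what is moved stays moved. The work goes in short steps, Python scripts to look and compute and a tool call to move; the robot and the scene stay as the last step left them, time stands still between calls to the robot, and variables do not carry over. Pictures are saved under pics/ and viewed, at most 14 in all, crops included, and the job is handed in when it is done.

Besides the shell and the picture viewer there is one more tool, called after "Emit:" in YAML: its name, and indented under it one key for each argument. step_arm: Moves the arm, as the interface text tells. Its arguments: {"type":"object","properties":{"series":{"type":"array","items":{"type":"array"}},"squeeze":{"type":"number"}},"required":["series"]}

```bash
ls; mkdir -p pics
cat > h.py <<'E'
import numpy as np, cv2
from station import env
def save(name,fn):
    c=env.read_camera(name); cv2.imwrite(fn,c["color"]); np.savez(fn[:-4]+".npz",**{k:c[k] for k in("color","K","k1","R","t")}); return c
def load(fn): return dict(np.load(fn))
def ray(c,u,v):
    K=c["K"]; xd=np.array([(u-K[0,2])/K[0,0],(v-K[1,2])/K[1,1]]); x=xd.copy()
    for _ in range(30): x=xd/(1+c["k1"]*(x@x))
    d=c["R"].T@np.array([x[0],x[1],1.]); return -c["R"].T@c["t"], d/np.linalg.norm(d)
def atz(c,u,v,z):
    o,d=ray(c,u,v); return o+d*(z-o[2])/d[2]
def proj(c,X):
    p=c["R"]@np.asarray(X,float)+c["t"]; x=p[:2]/p[2]; x=x*(1+c["k1"]*(x@x)); return c["K"][:2,:2]@x+c["K"][:2,2]
def tri(obs):
    A=np.zeros((3,3));b=np.zeros(3);L=[]
    for c,u,v in obs:
        o,d=ray(c,u,v);P=np.eye(3)-np.outer(d,d);A+=P;b+=P@o;L.append((P,o))
    X=np.linalg.solve(A,b); return X,[np.linalg.norm(P@(X-o)) for P,o in L]
E
python3 - <<'E'
from h import *
for n in("scene","top"):
    c=save(n,f"pics/{n}0.png"); print(n,c["K"].round(1).tolist(),c["k1"],(-c["R"].T@c["t"]).round(3),c["R"].round(3).tolist())
    cv2.imwrite(f"pics/{n}0b.png",cv2.resize(c["color"],(800,600),interpolation=cv2.INTER_CUBIC))
print(env.state(), env.tcp_to_grasp)
E
```

```text
pics
scene [[488.2, 0.0, 258.7], [0.0, 488.2, 191.2], [0.0, 0.0, 1.0]] 0.023996605517261994 [1.617 0.24  0.963] [[-0.232, 0.973, -0.017], [0.562, 0.12, -0.818], [-0.794, -0.199, -0.575]]
top [[374.6, 0.0, 248.0], [0.0, 374.6, 190.6], [0.0, 0.0, 1.0]] 0.028249954673681205 [ 0.4   -0.066  1.258] [[-0.006, -1.0, -0.029], [-0.998, 0.008, -0.059], [0.059, 0.028, -0.998]]
{'time': 0.1, 'joint_pos': array([-1.25599009e+00,  2.76484556e-01,  1.50597038e+00, -1.01049293e-05,
        1.36070371e+00, -1.20993292e-01]), 'qd': array([-0.00122963, -0.00118167, -0.0031065 , -0.00064505, -0.00103916,
       -0.00043355]), 'effort': array([ 1.02142865e-03, -4.05457735e+01, -2.37781620e+01,  7.02010863e-02,
        2.99427425e-02, -3.46828699e-05]), 'tcp_pos': array([ 0.24266596, -0.52107744,  0.40393232]), 'tcp_rot': array([ 9.76353103e-01,  2.16180494e-01, -8.06760312e-05, -7.78844277e-04]), 'ft_force': array([-0.33246999, -0.22871901,  0.53353694]), 'moment': array([ 0.0114263 , -0.00943227, -0.006367  ]), 'grip_force': 0.0, 'width': 0.09411290815730612} 0.1804
```

View pics/scene0b.png

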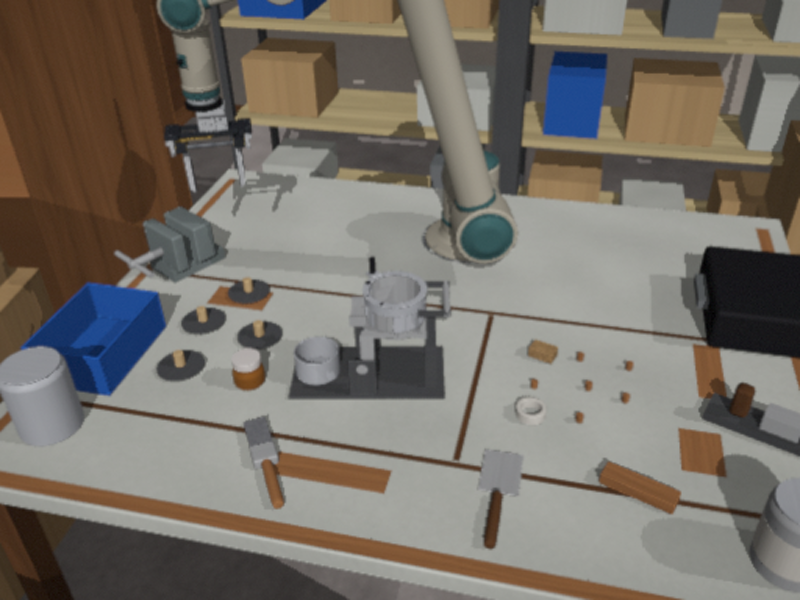

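View pics/top0b.png

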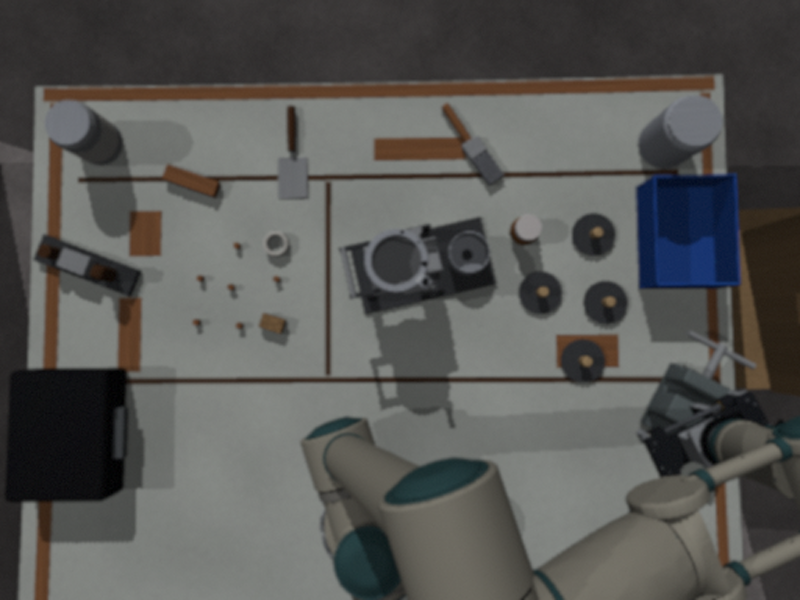

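The pictures show six plugs. In the top view (800 px) they are near (238,246), (201,279), (232,287), (278,280), (198,322) and (240,325). Each also appears in the scene view around (534–629, 356–417).

Things that could be taken for the lid (top view): (540,292), (594,233), (606,302), (583,360). The one with the largest y (robot's left) is (540,292). I'll check this in a close crop.

Run:
```python
from h import *
t=load("pics/top0.npz");s=load("pics/scene0.npz")
def crop(c,x0,y0,w,h): return cv2.resize(c["color"][y0:y0+h,x0:x0+w],(400,300),interpolation=cv2.INTER_CUBIC)
m=np.vstack([np.hstack([crop(t,215,130,120,90),crop(s,180,155,120,90)]),np.hstack([crop(t,320,130,100,75),crop(s,90,165,100,75)])])
cv2.imwrite("pics/m1.png",m)
res={}
for n,c,(x0,y0,x1,y1) in(("t",t,(115,145,190,220)),("s",s,(325,210,415,275))):
    b,g,r=[c["color"][y0:y1,x0:x1,i].astype(int) for i in range(3)]
    k=((r-b)>45).astype(np.uint8)
    N,lab,st,ce=cv2.connectedComponentsWithStats(k)
    res[n]=[(ce[i]+[x0,y0],st[i][2:]) for i in range(1,N) if st[i,4]>4]
    for q in res[n]: print(n,q[0].round(1),q[1])
for q,_ in res["t"]:
    for p,_ in res["s"]:
        X,e=tri([(t,*q),(s,*p)])
        if max(e)<.006: print(q.round(1),p.round(1),X.round(4),max(e).round(4))
```

```text
t [175.1 204.8] [5 3 9]
s [347.1 224.4] [ 18  14 170]
s [371.1 227.9] [ 4  5 16]
s [402.4 233.4] [ 4  6 19]
s [341.4 245.4] [ 4  6 21]
s [376.4 246.3] [ 4  6 20]
s [400.3 254. ] [ 4  6 19]
s [370.5 266.7] [ 4  6 22]
[175.1 204.8] [347.1 224.4] [0.4275 0.2143 0.0171] 0.0025
```

View pics/m1.png

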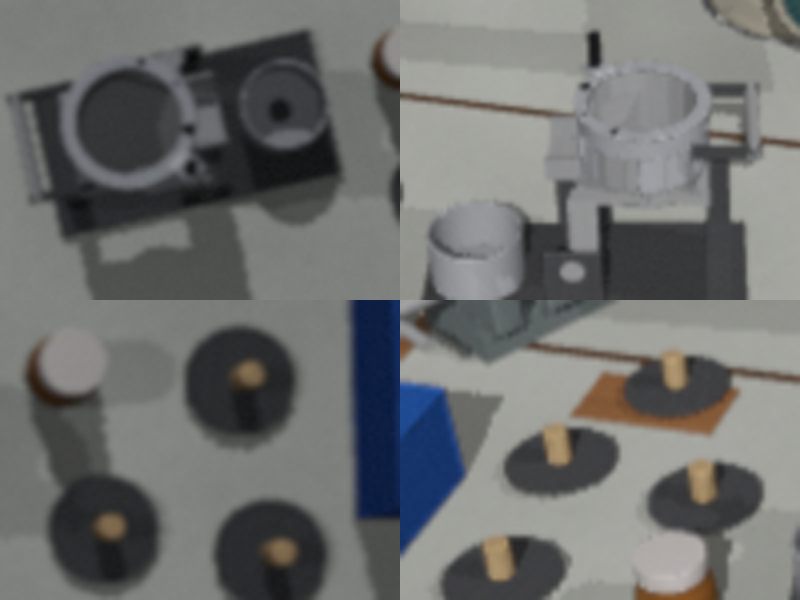

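In the mosaic, the sifter's bar is at the left of the top crop and the tin at the right. The peg stands on the robot's side in the scene crop, at (594,45). The lid candidate is in the lower-left crop with its knob at (110,525). It is the leftmost of four alike lids, and the jar is above it. Next I'll measure all of this.

Run:
```python
from h import *
t=load("pics/top0.npz");s=load("pics/scene0.npz")
def crop(c,x0,y0,w,h): return cv2.resize(c["color"][y0:y0+h,x0:x0+w],(400,int(400*h/w)),interpolation=cv2.INTER_CUBIC)
m=np.vstack([np.hstack([crop(t,228,138,56,56),crop(s,222,155,56,56)]),np.hstack([crop(t,118,148,72,36),crop(t,118,184,72,36)])])
m=cv2.convertScaleAbs(m,alpha=1.3,beta=10);cv2.imwrite("pics/m2.png",m)
tt=[]
x0,y0,x1,y1=115,145,180,220
b,g,r=[t["color"][y0:y1,x0:x1,i].astype(int) for i in range(3)]
N,lab,st,ce=cv2.connectedComponentsWithStats(((r-b)>22).astype(np.uint8))
tt=[ce[i]+[x0,y0] for i in range(1,N) if st[i,4]>3]; print([ (x.round(1).tolist()) for x in tt])
for p in [(347.1,224.4),(371.1,227.9),(402.4,233.4),(341.4,245.4),(376.4,246.3),(400.3,254),(370.5,266.7)]:
    print(p,atz(s,*p,.008).round(4),[(X.round(4).tolist(),round(max(e),4)) for q in tt for X,e in[tri([(t,*q),(s,*p)])] if max(e)<.004])
```

```text
[[151.0, 156.8], [127.5, 177.8], [176.7, 178.1], [147.3, 183.2], [173.1, 206.5], [125.2, 206.0], [152.7, 208.1]]
(347.1, 224.4) [0.415  0.2164 0.008 ] [([0.4227, 0.2177, 0.0145], np.float64(0.0012))]
(371.1, 227.9) [0.4166 0.289  0.008 ] [([0.4964, 0.2872, 0.0722], np.float64(0.0016)), ([0.4175, 0.289, 0.0088], np.float64(0.0))]
(402.4, 233.4) [0.423  0.3813 0.008 ] [([0.4252, 0.3811, 0.0098], np.float64(0.0001))]
(341.4, 245.4) [0.5162 0.2087 0.008 ] [([0.5177, 0.2088, 0.0093], np.float64(0.0))]
(376.4, 246.3) [0.4985 0.308  0.008 ] [([0.5012, 0.3076, 0.0102], np.float64(0.0002)), ([0.4182, 0.3111, -0.0614], np.float64(0.002))]
(400.3, 254) [0.5173 0.3753 0.008 ] [([0.52, 0.3748, 0.0103], np.float64(0.0002))]
(370.5, 266.7) [0.5878 0.2956 0.008 ] [([0.5905, 0.2956, 0.0105], np.float64(0.0001))]
```

View pics/m2.png

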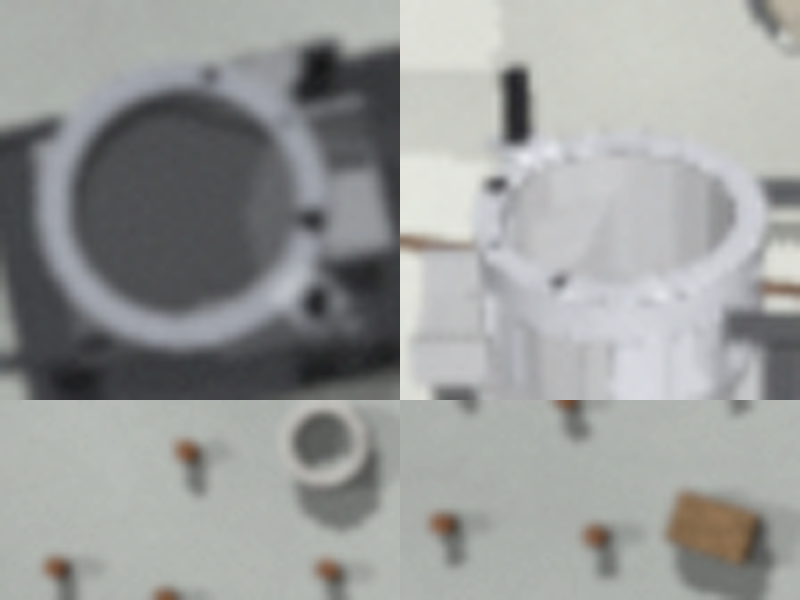

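Cap crop: the peg is at (318,300) in the top crop, with its tip at (516,70) and base at (516,138) in the scene crop. The cap ring's centre is about (181,207). The dot facing the spout, at (312,218), is the large one, so the cap stands near 0. The plugs check out at height 9–10 mm, the cork block excepted.

Run:
```python
from h import *
t=load("pics/top0.npz");s=load("pics/scene0.npz")
def m1t(x,y): return (215+x/3.3333,130+y/3.3333)
def m1s(x,y): return (180+(x-400)/3.3333,155+y/3.3333)
def l_t(x,y): return (320+x/4,130+(y-300)/4)
def l_s(x,y): return (90+(x-400)/4,165+(y-300)/4)
def m2t(x,y): return (228+x*.14,138+y*.14)
def m2s(x,y): return (222+(x-400)*.14,155+y*.14)
P=lambda n,a,b:print(n,*[q if isinstance(q,list) else q for q in[(tri([(t,*a),(s,*b)])[0].round(4).tolist()),[round(e,4) for e in tri([(t,*a),(s,*b)])[1]]]])
P("pegtop",m2t(318,300),m2s(516,72))
P("capring",m2t(181,207),m2s(620,216))
P("tin",m1t(283,106),m1s(477,232))
P("bar",m1t(26.5,147.5),m1s(753,121))
P("bar e1",m1t(15,97),m1s(752,158));P("bar e2",m1t(38,198),m1s(755,85))
P("knob",l_t(110,525),l_s(701,465))
for n,a,z in(("cap",m2t(181,207),.198),("tin",m1t(283,106),.058),("disc",l_t(104,532),.009),("knob",l_t(110,525),.039),("peg",m2t(318,300),.230),("bar",m1t(26.5,147.5),.175)): print(n,atz(t,*a,z).round(4))
for n,a,z in(("discS",l_s(705,497),.009),("tinS",m1s(477,232),.058),("capS",m2s(620,216),.198)): print(n,atz(s,*a,z).round(4))
```

```text
pegtop [0.4893, -0.1035, 0.2281] [np.float64(0.0014), np.float64(0.0014)]
capring [0.5302, -0.051, 0.1936] [np.float64(0.0008), np.float64(0.0008)]
tin [0.5626, -0.1987, 0.0531] [np.float64(0.0014), np.float64(0.0014)]
bar [0.512, 0.0389, 0.1734] [np.float64(0.0017), np.float64(0.0017)]
bar e1 [0.5575, 0.0481, 0.1691] [np.float64(0.0005), np.float64(0.0005)]
bar e2 [0.467, 0.0301, 0.179] [np.float64(0.0035), np.float64(0.0035)]
knob [0.4834, -0.3527, 0.0389] [np.float64(0.001), np.float64(0.001)]
cap [ 0.5299 -0.0519  0.198 ]
tin [ 0.5623 -0.1995  0.058 ]
disc [ 0.48   -0.3556  0.009 ]
knob [ 0.4837 -0.3536  0.039 ]
peg [ 0.4895 -0.1048  0.23  ]
bar [0.5123 0.037  0.175 ]
discS [ 0.4862 -0.3511  0.009 ]
tinS [ 0.5681 -0.195   0.058 ]
capS [ 0.5362 -0.0485  0.198 ]
```

Checks hold up: cap to tin is 151 mm (152 expected), cap to bar 91 mm (92), and the peg radius 66.6 mm. The stand's x axis lies along (-0.208, 0.978) and the cap stands at about 0.33 rad. The lid's knob is at (0.483,-0.353), with its top at 39 mm. I'll start moving by raising the tool and aligning it with the world axes.

Emit:
step_arm:
  series:
    - [[0, 0, -0.02], [0, 0, 0.145], 0]
    - [[0, 0, -0.02], [0, 0, 0.145], 0]
    - [[0, 0, -0.02], [0, 0, 0.145], 0]
    - [[0.02, -0.045, 0], [0, 0, 0], 0]
    - [[0.02, -0.045, 0], [0, 0, 0], 0]
    - [[0.02, -0.045, 0], [0, 0, 0], 0]
    - [[0.02, -0.045, 0], [0, 0, 0], 0]
    - [[0.02, -0.045, 0], [0, 0, 0], 0]
    - [[0.02, -0.045, 0], [0, 0, 0], 0]
    - [[0.02, -0.045, 0], [0, 0, 0], 0]
  squeeze: 15

```text
time: 1.1
tcp_pos: [0.3826, -0.2042, 0.4645]
tcp_rot: [1.0, 0.0, 0.0, -0.0]
ft_force: [0.7, -0.7, -0.8]
width: 0.0469
grip_force: 0.0
```

Emit:
step_arm:
  series:
    - [[0.02, -0.045, 0], [0, 0, 0], -0.2]
    - [[0.02, -0.045, 0], [0, 0, 0], -0.2]
    - [[0.02, -0.045, 0], [0, 0, 0], -0.2]
    - [[0.02, -0.045, 0], [0, 0, 0], -0.2]
    - [[0.02, -0.045, 0], [0, 0, 0], -0.2]
    - [[0.02, -0.045, 0], [0, 0, 0], -0.2]
    - [[0, -0.045, 0], [0, 0, 0], -0.2]
    - [[0, -0.045, 0], [0, 0, 0], -0.2]
    - [[0, 0, 0], [0, 0, 0], -0.2]
    - [[0, 0, 0], [0, 0, 0], -0.2]

```text
time: 2.1
tcp_pos: [0.502, 0.1547, 0.4641]
tcp_rot: [1.0, 0.002, -0.001, 0.001]
ft_force: [0.3, -0.5, 0.1]
width: 0.0374
grip_force: 0.0
```

Emit:
step_arm:
  series:
    - [[0.0075, -0.027, 0.03], [0, 0, 0], -0.2]
    - [[0.0075, -0.027, 0.03], [0, 0, 0], -0.2]
    - [[0, 0, 0.04], [0, 0, 0], -0.2]
    - [[0, 0, 0.04], [0, 0, 0], -0.2]
    - [[0, 0, 0.04], [0, 0, 0], -0.2]
    - [[0, 0, 0.04], [0, 0, 0], -0.2]
    - [[0, 0, 0.0155], [0, 0, 0], -0.2]
    - [[0, 0, 0.0155], [0, 0, 0], -0.2]
    - [[0, 0, 0.01], [0, 0, 0], -0.2]
    - [[0, 0, 0], [0, 0, 0], -0.2]

```text
time: 3.1
tcp_pos: [0.5169, 0.2064, 0.2025]
tcp_rot: [1.0, -0.0, -0.001, 0.001]
ft_force: [0.6, 0.8, 0.2]
width: 0.0375
grip_force: 0.0
```

Emit:
step_arm:
  series:
    - [[0, 0, 0], [0, 0, 0], -1]
    - [[0, 0, 0], [0, 0, 0], -1]
    - [[0, 0, 0], [0, 0, 0], -1]
    - [[0, 0, 0], [0, 0, 0], -1]
    - [[0, 0, -0.02], [0, 0, 0], -1]
    - [[0, 0, -0.04], [0, 0, 0], -1]
    - [[0, 0, -0.04], [0, 0, 0], -1]
    - [[0, 0, -0.04], [0, 0, 0], -1]
    - [[0, 0, -0.04], [0, 0, 0], -1]
    - [[0, 0, -0.02], [0, 0, 0], -1]

```text
time: 4.1
tcp_pos: [0.5173, 0.2082, 0.408]
tcp_rot: [1.0, 0.001, 0.003, -0.001]
ft_force: [0.0, -0.3, -1.0]
width: 0.0133
grip_force: 15.0
```

Emit:
step_arm:
  series:
    - [[0.002, 0.04, -0.02], [0, 0, 0], -1]
    - [[0.002, 0.0425, 0], [0, 0, 0], -1]
    - [[0.002, 0.0425, 0], [0, 0, 0], -1]
    - [[0.002, 0.0425, 0], [0, 0, 0], -1]
    - [[0.002, 0.0425, 0], [0, 0, 0], -1]
    - [[0.003, 0.043, 0], [0, 0, 0], -1]
    - [[0, 0, 0.02], [0, 0, 0], -1]
    - [[0, 0, 0.025], [0, 0, 0], -1]
    - [[0, 0, 0.023], [0, 0, 0], -1]
    - [[0, 0, 0], [0, 0, 0], -1]

```text
time: 5.1
tcp_pos: [0.529, -0.0449, 0.353]
tcp_rot: [1.0, 0.0, -0.003, -0.001]
ft_force: [0.6, -0.7, 0.6]
width: 0.013
grip_force: 15.0
```

Emit:
step_arm:
  series:
    - [[0, 0, 0], [0, 0, 0], -0.4]
    - [[0, 0, 0], [0, 0, 0], -0.4]
    - [[0, 0, 0], [0, 0, 0], -0.4]
    - [[0, 0, -0.045], [0, 0, 0], -0.4]
    - [[0, 0, -0.045], [0, 0, 0], -0.4]
    - [[-0.016, -0.042, 0], [0, 0, 0], -0.4]
    - [[-0.016, -0.042, 0], [0, 0, 0], -0.4]
    - [[-0.016, -0.042, 0], [0, 0, 0], -0.4]
    - [[-0.016, -0.042, 0], [0, 0, 0], -0.4]
    - [[-0.016, -0.042, 0], [0, 0, 0], -0.4]

```text
time: 6.1
tcp_pos: [0.4492, 0.1664, 0.4469]
tcp_rot: [1.0, 0.0, 0.001, -0.0]
ft_force: [0.3, 0.2, -0.9]
width: 0.028
grip_force: 0.0
```

Emit:
step_arm:
  series:
    - [[-0.011, -0.041, 0.02], [0, 0, 0], -0.4]
    - [[-0.011, -0.041, 0.02], [0, 0, 0], -0.4]
    - [[-0.011, -0.042, 0.02], [0, 0, 0], -0.4]
    - [[0, 0, 0.038], [0, 0, 0], -0.4]
    - [[0, 0, 0.038], [0, 0, 0], -0.4]
    - [[0, 0, 0.038], [0, 0, 0], -0.4]
    - [[0, 0, 0.038], [0, 0, 0], -0.4]
    - [[0, 0, 0.015], [0, 0, 0], -0.4]
    - [[0, 0, 0.01], [0, 0, 0], -0.4]
    - [[0, 0, 0], [0, 0, 0], -0.4]

```text
time: 7.1
tcp_pos: [0.4172, 0.289, 0.2083]
tcp_rot: [1.0, 0.0, -0.0, 0.0]
ft_force: [1.4, -0.1, -0.2]
width: 0.0287
grip_force: 0.0
```

Emit:
step_arm:
  series:
    - [[0, 0, 0.005], [0, 0, 0], -0.4]
    - [[0, 0, 0], [0, 0, 0], -1]
    - [[0, 0, 0], [0, 0, 0], -1]
    - [[0, 0, 0], [0, 0, 0], -1]
    - [[0, 0, -0.02], [0, 0, 0], -1]
    - [[0, 0, -0.04], [0, 0, 0], -1]
    - [[0, 0, -0.04], [0, 0, 0], -1]
    - [[0, 0, -0.04], [0, 0, 0], -1]
    - [[0, 0, -0.04], [0, 0, 0], -1]
    - [[0, 0, -0.045], [0, 0, 0], -1]

```text
time: 8.1
tcp_pos: [0.4164, 0.2885, 0.4303]
tcp_rot: [1.0, 0.0, -0.0, 0.0]
ft_force: [0.3, 0.5, 0.3]
width: 0.0133
grip_force: 15.0
```

Run:
```python
from h import *
t=save("top","pics/t1.png");s=save("scene","pics/s1.png")
def crop(c,x0,y0,w,h): return cv2.resize(c["color"][y0:y0+h,x0:x0+w],(400,400),interpolation=cv2.INTER_CUBIC)
cv2.imwrite("pics/m3.png",cv2.convertScaleAbs(np.hstack([crop(t,228,138,56,56),crop(s,222,155,56,56)]),alpha=1.3,beta=10))
```

```text
(no output)
```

View pics/m3.png

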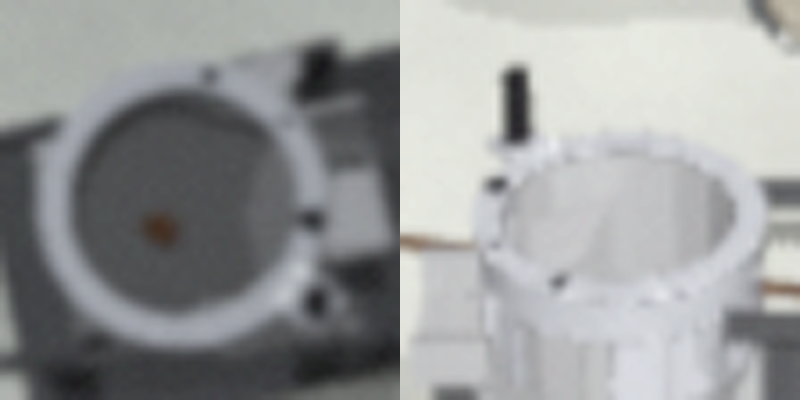

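The first plug lies in the hopper, at (160,230) in the left crop. I'll carry on with the second and third.

Emit:
step_arm:
  series:
    - [[0.0148, 0.043, 0], [0, 0, 0], -1]
    - [[0.0148, 0.043, 0], [0, 0, 0], -1]
    - [[0.0148, 0.043, 0], [0, 0, 0], -1]
    - [[0.0148, 0.043, 0], [0, 0, 0], -1]
    - [[0.0148, 0.043, 0], [0, 0, 0], -1]
    - [[0.0148, 0.043, 0], [0, 0, 0], -1]
    - [[0.0148, 0.043, 0], [0, 0, 0], -1]
    - [[0.0148, 0.043, 0], [0, 0, 0], -1]
    - [[0, 0, 0.035], [0, 0, 0], -1]
    - [[0, 0, 0.035], [0, 0, 0], -1]

```text
time: 9.2
tcp_pos: [0.5361, -0.0568, 0.3579]
tcp_rot: [1.0, -0.001, 0.001, 0.0]
ft_force: [-0.0, -0.0, -1.4]
width: 0.0129
grip_force: 15.0
```

Emit:
step_arm:
  series:
    - [[0, 0, 0], [0, 0, 0], -0.4]
    - [[0, 0, 0], [0, 0, 0], -0.4]
    - [[0, 0, 0], [0, 0, 0], -0.4]
    - [[0, 0, -0.045], [0, 0, 0], -0.4]
    - [[0, 0, -0.045], [0, 0, 0], -0.4]
    - [[-0.007, -0.042, 0], [0, 0, 0], -0.4]
    - [[-0.007, -0.042, 0], [0, 0, 0], -0.4]
    - [[-0.007, -0.042, 0], [0, 0, 0], -0.4]
    - [[-0.007, -0.042, 0], [0, 0, 0], -0.4]
    - [[-0.007, -0.042, 0], [0, 0, 0], -0.4]

```text
time: 10.2
tcp_pos: [0.4999, 0.1569, 0.4512]
tcp_rot: [1.0, 0.001, 0.002, -0.0]
ft_force: [0.6, -0.0, -0.4]
width: 0.0279
grip_force: 0.0
```

Emit:
step_arm:
  series:
    - [[0, -0.038, 0.02], [0, 0, 0], -0.4]
    - [[0, -0.038, 0.02], [0, 0, 0], -0.4]
    - [[0, -0.038, 0.02], [0, 0, 0], -0.4]
    - [[0, -0.039, 0.02], [0, 0, 0], -0.4]
    - [[0, 0, 0.038], [0, 0, 0], -0.4]
    - [[0, 0, 0.038], [0, 0, 0], -0.4]
    - [[0, 0, 0.038], [0, 0, 0], -0.4]
    - [[0, 0, 0.035], [0, 0, 0], -0.4]
    - [[0, 0, 0.01], [0, 0, 0], -0.4]
    - [[0, 0, 0], [0, 0, 0], -0.4]

```text
time: 11.2
tcp_pos: [0.5006, 0.3083, 0.2097]
tcp_rot: [1.0, 0.001, -0.0, 0.0]
ft_force: [0.3, 0.1, -0.0]
width: 0.028
grip_force: 0.0
```

Emit:
step_arm:
  series:
    - [[0, 0, 0.006], [0, 0, 0], -0.4]
    - [[0, 0, 0], [0, 0, 0], -1]
    - [[0, 0, 0], [0, 0, 0], -1]
    - [[0, 0, 0], [0, 0, 0], -1]
    - [[0, 0, -0.02], [0, 0, 0], -1]
    - [[0, 0, -0.04], [0, 0, 0], -1]
    - [[0, 0, -0.04], [0, 0, 0], -1]
    - [[0, 0, -0.04], [0, 0, 0], -1]
    - [[0, 0, -0.04], [0, 0, 0], -1]
    - [[0, 0, -0.045], [0, 0, 0], -1]

```text
time: 12.2
tcp_pos: [0.4999, 0.3076, 0.4304]
tcp_rot: [1.0, 0.0, -0.0, 0.0]
ft_force: [0.9, -0.3, -1.2]
width: 0.0135
grip_force: 15.0
```

Emit:
step_arm:
  series:
    - [[0.0045, 0.044, 0], [0, 0, 0], -1]
    - [[0.0045, 0.044, 0], [0, 0, 0], -1]
    - [[0.0045, 0.044, 0], [0, 0, 0], -1]
    - [[0.0045, 0.044, 0], [0, 0, 0], -1]
    - [[0.0045, 0.044, 0], [0, 0, 0], -1]
    - [[0.004, 0.044, 0], [0, 0, 0], -1]
    - [[0.004, 0.044, 0], [0, 0, 0], -1]
    - [[0.004, 0.044, 0], [0, 0, 0], -1]
    - [[0, 0, 0.035], [0, 0, 0], -1]
    - [[0, 0, 0.035], [0, 0, 0], -1]

```text
time: 13.2
tcp_pos: [0.5355, -0.0459, 0.3593]
tcp_rot: [1.0, -0.001, 0.002, 0.001]
ft_force: [-0.1, 0.7, -1.4]
width: 0.0133
grip_force: 15.0
```

Emit:
step_arm:
  series:
    - [[0, 0, 0], [0, 0, 0], -0.4]
    - [[0, 0, 0], [0, 0, 0], -0.4]
    - [[0, 0, 0], [0, 0, 0], -0.4]
    - [[0, 0, -0.045], [0, 0, 0], -0.4]
    - [[0, 0, -0.045], [0, 0, 0], -0.4]
    - [[-0.003, -0.046, 0], [0, 0, 0], -0.4]
    - [[-0.003, -0.046, 0], [0, 0, 0], -0.4]
    - [[-0.003, -0.046, 0], [0, 0, 0], -0.4]
    - [[-0.003, -0.046, 0], [0, 0, 0], -0.4]
    - [[-0.003, -0.046, 0], [0, 0, 0], -0.4]

```text
time: 14.2
tcp_pos: [0.5196, 0.1882, 0.4513]
tcp_rot: [1.0, 0.001, 0.002, -0.0]
ft_force: [0.6, -0.2, -0.4]
width: 0.028
grip_force: 0.0
```

Emit:
step_arm:
  series:
    - [[0, -0.047, 0.02], [0, 0, 0], -0.4]
    - [[0, -0.047, 0.02], [0, 0, 0], -0.4]
    - [[0, -0.047, 0.02], [0, 0, 0], -0.4]
    - [[0, -0.047, 0.02], [0, 0, 0], -0.4]
    - [[0, 0, 0.038], [0, 0, 0], -0.4]
    - [[0, 0, 0.038], [0, 0, 0], -0.4]
    - [[0, 0, 0.038], [0, 0, 0], -0.4]
    - [[0, 0, 0.035], [0, 0, 0], -0.4]
    - [[0, 0, 0.01], [0, 0, 0], -0.4]
    - [[0, 0, 0], [0, 0, 0], -0.4]

```text
time: 15.2
tcp_pos: [0.52, 0.3704, 0.2113]
tcp_rot: [1.0, 0.001, -0.0, 0.0]
ft_force: [-0.9, -0.3, 0.0]
width: 0.0278
grip_force: 0.0
```

Emit:
step_arm:
  series:
    - [[0, -0.004, 0.007], [0, 0, 0], -0.4]
    - [[0, 0, 0], [0, 0, 0], -1]
    - [[0, 0, 0], [0, 0, 0], -1]
    - [[0, 0, 0], [0, 0, 0], -1]
    - [[0, 0, -0.02], [0, 0, 0], -1]
    - [[0, 0, -0.04], [0, 0, 0], -1]
    - [[0, 0, -0.04], [0, 0, 0], -1]
    - [[0, 0, -0.04], [0, 0, 0], -1]
    - [[0, 0, -0.04], [0, 0, 0], -1]
    - [[0, 0, -0.045], [0, 0, 0], -1]

```text
time: 16.2
tcp_pos: [0.5194, 0.3736, 0.4311]
tcp_rot: [1.0, 0.0, -0.0, 0.0]
ft_force: [0.7, 0.6, 0.0]
width: 0.013
grip_force: 15.0
```

Emit:
step_arm:
  series:
    - [[0.0006, 0.048, 0], [0, 0, 0], -1]
    - [[0.0006, 0.048, 0], [0, 0, 0], -1]
    - [[0.0006, 0.048, 0], [0, 0, 0], -1]
    - [[0.0006, 0.048, 0], [0, 0, 0], -1]
    - [[0.0006, 0.048, 0], [0, 0, 0], -1]
    - [[0.0006, 0.048, 0], [0, 0, 0], -1]
    - [[0.0006, 0.048, 0], [0, 0, 0], -1]
    - [[0.0006, 0.048, 0], [0, 0, 0], -1]
    - [[0, 0.045, 0], [0, 0, 0], -1]
    - [[0, 0, 0.04], [0, 0, 0], -1]

```text
time: 17.2
tcp_pos: [0.5268, -0.0604, 0.3942]
tcp_rot: [1.0, -0.003, 0.007, 0.003]
ft_force: [1.0, 1.0, -0.3]
width: 0.0135
grip_force: 15.0
```

Emit:
step_arm:
  series:
    - [[0, 0, 0.03], [0, 0, 0], -1]
    - [[0, 0, 0], [0, 0, 0], -0.4]
    - [[0, 0, 0], [0, 0, 0], -0.4]
    - [[0, 0, 0], [0, 0, 0], -0.4]
    - [[0, 0, -0.045], [0, 0, 0], -0.4]
    - [[0, 0, -0.045], [0, 0, 0], -0.4]
    - [[-0.0125, -0.0475, 0], [0, 0, 0], -0.4]
    - [[-0.0125, -0.0475, 0], [0, 0, 0], -0.4]
    - [[-0.0125, -0.0475, 0], [0, 0, 0], -0.4]
    - [[-0.0125, -0.0475, 0], [0, 0, 0], -0.4]

```text
time: 18.2
tcp_pos: [0.4738, 0.1365, 0.4498]
tcp_rot: [1.0, 0.0, 0.0, -0.0]
ft_force: [1.3, 0.4, -0.4]
width: 0.0282
grip_force: 0.0
```

Emit:
step_arm:
  series:
    - [[-0.01, -0.049, 0.02], [0, 0, 0], -0.4]
    - [[-0.01, -0.049, 0.02], [0, 0, 0], -0.4]
    - [[-0.01, -0.049, 0.02], [0, 0, 0], -0.4]
    - [[-0.01, -0.049, 0.02], [0, 0, 0], -0.4]
    - [[-0.01, -0.049, 0.02], [0, 0, 0], -0.4]
    - [[0, 0, 0.04], [0, 0, 0], -0.4]
    - [[0, 0, 0.04], [0, 0, 0], -0.4]
    - [[0, 0, 0.04], [0, 0, 0], -0.4]
    - [[0, 0, 0.015], [0, 0, 0], -0.4]
    - [[0, 0, 0.005], [0, 0, 0], -0.4]

```text
time: 19.2
tcp_pos: [0.4271, 0.3618, 0.215]
tcp_rot: [1.0, 0.001, -0.002, 0.002]
ft_force: [-5.5, -6.3, 19.2]
width: 0.0284
grip_force: 9.5
```

Limited rows left the tool about 19 mm short, so a finger landed on top of the plug. I'll lift and look.

Emit:
step_arm:
  series:
    - [[0, 0, -0.03], [0, 0, 0], -0.4]
    - [[0, 0, -0.03], [0, 0, 0], -0.4]
    - [[0, 0, -0.04], [0, 0, 0], -0.4]
    - [[0, 0, -0.04], [0, 0, 0], -0.4]
    - [[0, 0, -0.04], [0, 0, 0], -0.4]
    - [[0, 0, 0], [0, 0, 0], -0.4]
    - [[0, 0, 0], [0, 0, 0], -0.4]
    - [[0, 0, 0], [0, 0, 0], -0.4]
    - [[0, 0, 0], [0, 0, 0], -0.4]
    - [[0, 0, 0], [0, 0, 0], -0.4]

```text
time: 20.2
tcp_pos: [0.4281, 0.3622, 0.395]
tcp_rot: [1.0, 0.0, -0.001, 0.001]
ft_force: [-0.1, 0.2, -0.3]
width: 0.0282
grip_force: 0.0
```

Run:
```python
from h import *
t=save("top","pics/t2.png");s=save("scene","pics/s2.png")
print(env.state()["tcp_pos"])
x0,y0,x1,y1=325,205,435,285
b,g,r=[s["color"][y0:y1,x0:x1,i].astype(int) for i in range(3)]
N,lab,st,ce=cv2.connectedComponentsWithStats(((r-b)>45).astype(np.uint8))
for i in range(1,N):
    if st[i,4]>4: p=ce[i]+[x0,y0]; print(p.round(1),st[i],atz(s,*p,.008).round(4))
b,g,r=[t["color"][:,:,i].astype(int) for i in range(3)]
x0,y0,x1,y1=105,145,180,220
N,lab,st,ce=cv2.connectedComponentsWithStats(((r-b)>22).astype(np.uint8)[y0:y1,x0:x1])
for i in range(1,N):
    if st[i,4]>3: p=ce[i]+[x0,y0]; print("t",p.round(1),atz(t,*p,.010).round(4))
def crop(c,x0,y0,w,h): return cv2.resize(c["color"][y0:y0+h,x0:x0+w],(400,400*h//w),interpolation=cv2.INTER_CUBIC)
cv2.imwrite("pics/m4.png",cv2.convertScaleAbs(np.vstack([np.hstack([crop(t,228,138,56,56),crop(t,105,150,70,70)]),np.hstack([crop(s,370,205,60,30)]*2)]),alpha=1.3,beta=10))
```

```text
[0.42826526 0.36228183 0.3954837 ]
[347.1 224.3] [ 14  13  18  14 175] [0.4145 0.2164 0.008 ]
[402.4 233.4] [76 26  4  6 19] [0.4231 0.3813 0.008 ]
[370.5 266.7] [44 59  4  6 22] [0.5879 0.2956 0.008 ]
t [151.  156.8] [0.5905 0.2959 0.01  ]
t [173.2 206.4] [0.4226 0.2198 0.01  ]
t [125.7 206. ] [0.4252 0.3794 0.01  ]
```

View pics/m4.png

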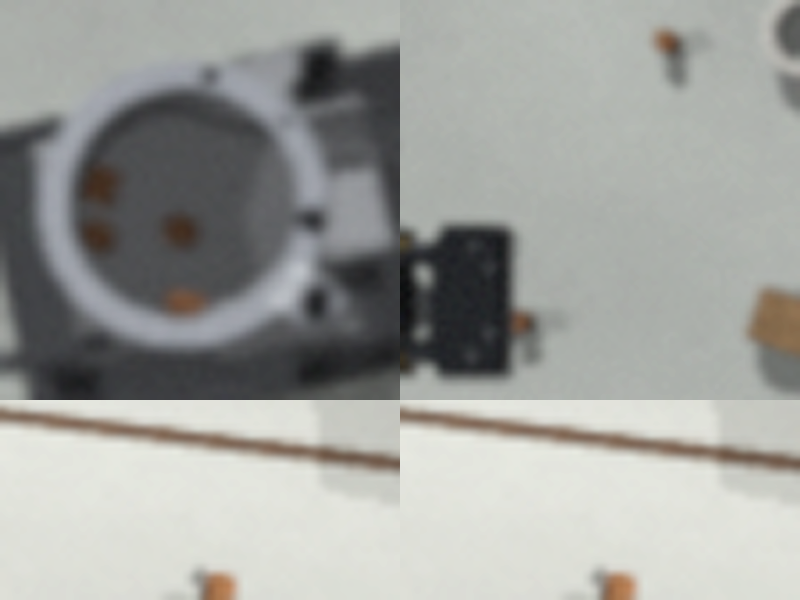

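Plug B still stands upright at (0.424,0.381), and four plugs lie in the hopper. I'll go again for B and then do F, with rows slow enough to be reached.

Emit:
step_arm:
  series:
    - [[-0.002, -0.01, 0], [0, 0, 0], -0.4]
    - [[-0.002, -0.009, 0.02], [0, 0, 0], -0.4]
    - [[0, 0, 0.03], [0, 0, 0], -0.4]
    - [[0, 0, 0.03], [0, 0, 0], -0.4]
    - [[0, 0, 0.03], [0, 0, 0], -0.4]
    - [[0, 0, 0.03], [0, 0, 0], -0.4]
    - [[0, 0, 0.03], [0, 0, 0], -0.4]
    - [[0, 0, 0.015], [0, 0, 0], -0.4]
    - [[0, 0, 0.007], [0, 0, 0], -0.4]
    - [[0, 0, 0], [0, 0, 0], -0.4]

```text
time: 21.3
tcp_pos: [0.4241, 0.3817, 0.2036]
tcp_rot: [1.0, 0.0, -0.001, 0.0]
ft_force: [0.4, 0.4, 0.2]
width: 0.0282
grip_force: 0.0
```

Emit:
step_arm:
  series:
    - [[0, 0, 0], [0, 0, 0], -1]
    - [[0, 0, 0], [0, 0, 0], -1]
    - [[0, 0, 0], [0, 0, 0], -1]
    - [[0, 0, -0.02], [0, 0, 0], -1]
    - [[0, 0, -0.04], [0, 0, 0], -1]
    - [[0, 0, -0.04], [0, 0, 0], -1]
    - [[0, 0, -0.04], [0, 0, 0], -1]
    - [[0, 0, -0.04], [0, 0, 0], -1]
    - [[0, 0, -0.045], [0, 0, 0], -1]
    - [[0, 0, 0], [0, 0, 0], -1]

```text
time: 22.3
tcp_pos: [0.4251, 0.3819, 0.4371]
tcp_rot: [1.0, 0.0, 0.006, -0.004]
ft_force: [-0.3, 0.4, 0.1]
width: 0.0133
grip_force: 15.0
```

Emit:
step_arm:
  series:
    - [[0.011, 0.0427, 0], [0, 0, 0], -1]
    - [[0.011, 0.0427, 0], [0, 0, 0], -1]
    - [[0.011, 0.0427, 0], [0, 0, 0], -1]
    - [[0.011, 0.0427, 0], [0, 0, 0], -1]
    - [[0.011, 0.0427, 0], [0, 0, 0], -1]
    - [[0.011, 0.0427, 0], [0, 0, 0], -1]
    - [[0.011, 0.0427, 0], [0, 0, 0], -1]
    - [[0.011, 0.0427, 0], [0, 0, 0], -1]
    - [[0.011, 0.0427, 0], [0, 0, 0], -1]
    - [[0.011, 0.0427, 0], [0, 0, 0], -1]

```text
time: 23.3
tcp_pos: [0.5344, -0.0473, 0.4293]
tcp_rot: [1.0, 0.0, 0.0, -0.0]
ft_force: [0.8, -0.3, -0.3]
width: 0.013
grip_force: 15.0
```

Emit:
step_arm:
  series:
    - [[0, 0, 0.035], [0, 0, 0], -1]
    - [[0, 0, 0.035], [0, 0, 0], -1]
    - [[0, 0, 0], [0, 0, 0], -0.4]
    - [[0, 0, 0], [0, 0, 0], -0.4]
    - [[0, 0, 0], [0, 0, 0], -0.4]
    - [[0, 0, -0.045], [0, 0, 0], -0.4]
    - [[0, 0, -0.045], [0, 0, 0], -0.4]
    - [[0.006, -0.042, 0], [0, 0, 0], -0.4]
    - [[0.006, -0.042, 0], [0, 0, 0], -0.4]
    - [[0.006, -0.042, 0], [0, 0, 0], -0.4]

```text
time: 24.3
tcp_pos: [0.5526, 0.082, 0.4526]
tcp_rot: [1.0, 0.0, 0.003, 0.0]
ft_force: [1.1, 0.5, -0.0]
width: 0.0281
grip_force: 0.0
```

Emit:
step_arm:
  series:
    - [[0.0075, -0.043, 0], [0, 0, 0], -0.4]
    - [[0.0075, -0.043, 0], [0, 0, 0], -0.4]
    - [[0.0075, -0.043, 0], [0, 0, 0], -0.4]
    - [[0.0075, -0.043, 0], [0, 0, 0], -0.4]
    - [[0.0075, -0.043, 0], [0, 0, 0], -0.4]
    - [[0, 0, 0.04], [0, 0, 0], -0.4]
    - [[0, 0, 0.04], [0, 0, 0], -0.4]
    - [[0, 0, 0.04], [0, 0, 0], -0.4]
    - [[0, 0, 0.04], [0, 0, 0], -0.4]
    - [[0, 0, 0], [0, 0, 0], -0.4]

```text
time: 25.3
tcp_pos: [0.5881, 0.2955, 0.2857]
tcp_rot: [1.0, 0.001, -0.004, 0.002]
ft_force: [0.2, -0.5, -0.5]
width: 0.028
grip_force: 0.0
```

Good. Now descend on F, grasp it and transfer it.

Emit:
step_arm:
  series:
    - [[0.0015, 0, 0.03], [0, 0, 0], -0.4]
    - [[0, 0, 0.03], [0, 0, 0], -0.4]
    - [[0, 0, 0.016], [0, 0, 0], -0.4]
    - [[0, 0, 0.006], [0, 0, 0], -0.4]
    - [[0, 0, 0], [0, 0, 0], -0.4]
    - [[0, 0, 0], [0, 0, 0], -1]
    - [[0, 0, 0], [0, 0, 0], -1]
    - [[0, 0, 0], [0, 0, 0], -1]
    - [[0, 0, -0.02], [0, 0, 0], -1]
    - [[0, 0, -0.04], [0, 0, 0], -1]

```text
time: 26.3
tcp_pos: [0.5902, 0.2949, 0.2653]
tcp_rot: [1.0, 0.0, -0.003, 0.001]
ft_force: [-0.2, 0.1, -0.6]
width: 0.0131
grip_force: 15.0
```

Emit:
step_arm:
  series:
    - [[0, 0, -0.045], [0, 0, 0], -1]
    - [[0, 0, -0.04], [0, 0, 0], -1]
    - [[0, 0.04, -0.04], [0, 0, 0], -1]
    - [[-0.009, 0.043, -0.04], [0, 0, 0], -1]
    - [[-0.009, 0.043, 0], [0, 0, 0], -1]
    - [[-0.009, 0.043, 0], [0, 0, 0], -1]
    - [[-0.009, 0.043, 0], [0, 0, 0], -1]
    - [[-0.009, 0.043, 0], [0, 0, 0], -1]
    - [[-0.009, 0.043, 0], [0, 0, 0], -1]
    - [[-0.006, 0.043, 0], [0, 0, 0], -1]

```text
time: 27.3
tcp_pos: [0.5319, -0.0356, 0.4223]
tcp_rot: [1.0, 0.001, 0.001, 0.0]
ft_force: [0.4, -0.3, 0.6]
width: 0.0131
grip_force: 15.0
```

Emit:
step_arm:
  series:
    - [[0, 0.012, 0.03], [0, 0, 0], -1]
    - [[0, 0, 0.035], [0, 0, 0], -1]
    - [[0, 0, 0], [0, 0, 0], -0.4]
    - [[0, 0, 0], [0, 0, 0], -0.4]
    - [[0, 0, 0], [0, 0, 0], -0.4]
    - [[0, 0, -0.045], [0, 0, 0], -0.4]
    - [[0, 0, -0.05], [0, 0, 0], -0.4]
    - [[-0.022, 0.027, 0], [0, 0, 0], -0.4]
    - [[-0.021, 0.027, 0], [0, 0, 0], -0.4]
    - [[0, 0, 0], [0, 0, 0], -0.4]

```text
time: 28.3
tcp_pos: [0.4881, -0.1018, 0.4522]
tcp_rot: [1.0, -0.001, -0.0, 0.001]
ft_force: [0.4, 0.0, -0.6]
width: 0.0278
grip_force: 0.0
```

Run:
```python
from h import *
t=save("top","pics/t3.png");s=save("scene","pics/s3.png")
def crop(c,x0,y0,w,h): return cv2.resize(c["color"][y0:y0+h,x0:x0+w],(400,400*h//w),interpolation=cv2.INTER_CUBIC)
cv2.imwrite("pics/m5.png",cv2.convertScaleAbs(np.hstack([crop(t,228,138,56,56),crop(s,212,120,80,80)]),alpha=1.3,beta=10))
```

```text
(no output)
```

View pics/m5.png

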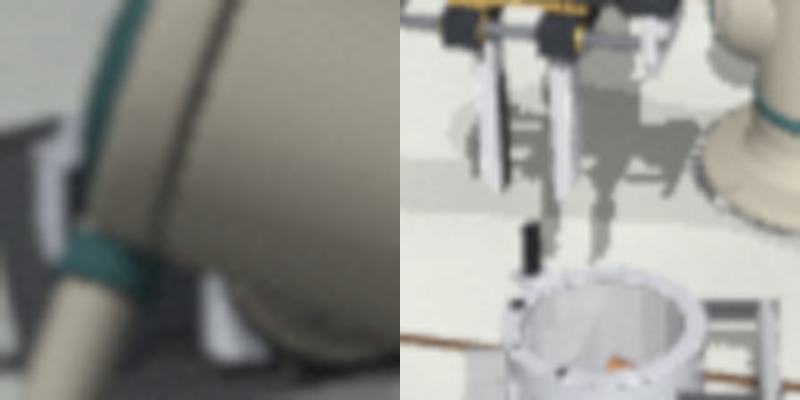

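The fingers straddle the peg (scene crop: tips at x≈490 and 565, peg at 532), and plugs are visible in the hopper. I'll lower and pinch the peg.

Emit:
step_arm:
  series:
    - [[0.001, 0.002, 0.015], [0, 0, 0], -0.4]
    - [[0, 0, 0.015], [0, 0, 0], -0.4]
    - [[0, 0, 0.01], [0, 0, 0], -0.4]
    - [[0, 0, 0.008], [0, 0, 0], -0.4]
    - [[0, 0, 0.002], [0, 0, 0], -0.4]
    - [[0, 0, 0], [0, 0, 0], -1]
    - [[0, 0, 0], [0, 0, 0], -1]
    - [[0, 0, 0], [0, 0, 0], -1]
    - [[0, 0, 0], [0, 0, 0], -1]
    - [[0, 0, 0], [0, 0, 0], -1]
  squeeze: 12

```text
time: 29.4
tcp_pos: [0.4913, -0.1023, 0.4021]
tcp_rot: [1.0, 0.0, 0.001, 0.0]
ft_force: [1.3, 0.8, 2.1]
width: 0.0116
grip_force: 12.0
```

Run:
```python
import numpy as np
from station import env
st=env.state();p=st["tcp_pos"];print(p,st["ft_force"],st["width"])
c=np.array([.5305,-.051]);f=np.array([.208,-.978]);v=np.array([-.978,-.208])
o=p[:2]-c; print("th0",np.degrees(np.arctan2(o@v,o@f)),np.linalg.norm(o))
th0=np.arctan2(o@v,o@f);r=.066
prev=p[:2]
for th in np.linspace(th0,np.radians(115.9),19)[1:]:
    q=c+r*(np.cos(th)*f+np.sin(th)*v);d=q-prev;prev=q;print((d*[1e3,-1e3]).round(2),q.round(4))
```

```text
[ 0.49125712 -0.10226152  0.40208769] [1.28511046 0.83683562 2.0659434 ] 0.011647307135707316
th0 49.442309103782115 0.06455808828739967
[-4.16 -1.55] [ 0.4871 -0.1007]
[-3.11 -2.9 ] [ 0.484  -0.0978]
[-2.92 -3.09] [ 0.4811 -0.0947]
[-2.71 -3.27] [ 0.4784 -0.0914]
[-2.5  -3.44] [ 0.4759 -0.088 ]
[-2.27 -3.6 ] [ 0.4736 -0.0844]
[-2.03 -3.73] [ 0.4716 -0.0807]
[-1.79 -3.86] [ 0.4698 -0.0768]
[-1.54 -3.96] [ 0.4682 -0.0728]
[-1.28 -4.06] [ 0.467  -0.0688]
[-1.01 -4.13] [ 0.4659 -0.0647]
[-0.75 -4.19] [ 0.4652 -0.0605]
[-0.47 -4.23] [ 0.4647 -0.0563]
[-0.2  -4.25] [ 0.4645 -0.052 ]
[ 0.07 -4.25] [ 0.4646 -0.0478]
[ 0.35 -4.24] [ 0.4649 -0.0435]
[ 0.62 -4.21] [ 0.4656 -0.0393]
[ 0.89 -4.16] [ 0.4664 -0.0352]
```

Emit:
step_arm:
  series:
    - [[-0.0042, -0.0016, 0], [0, 0, 0], -1]
    - [[-0.0031, -0.0029, 0], [0, 0, 0], -1]
    - [[-0.0029, -0.0031, 0], [0, 0, 0], -1]
    - [[-0.0027, -0.0033, 0], [0, 0, 0], -1]
    - [[-0.0025, -0.0034, 0], [0, 0, 0], -1]
    - [[-0.0023, -0.0036, 0], [0, 0, 0], -1]
    - [[-0.002, -0.0037, 0], [0, 0, 0], -1]
    - [[-0.0018, -0.0039, 0], [0, 0, 0], -1]
    - [[-0.0015, -0.004, 0], [0, 0, 0], -1]
    - [[-0.0013, -0.0041, 0], [0, 0, 0], -1]

```text
time: 30.4
tcp_pos: [0.4662, -0.0687, 0.4017]
tcp_rot: [1.0, 0.0, -0.001, 0.001]
ft_force: [0.9, -1.4, 4.9]
width: 0.0116
grip_force: 12.0
```

Emit:
step_arm:
  series:
    - [[-0.001, -0.0041, 0], [0, 0, 0], -1]
    - [[-0.0008, -0.0042, 0], [0, 0, 0], -1]
    - [[-0.0005, -0.0042, 0], [0, 0, 0], -1]
    - [[-0.0002, -0.0043, 0], [0, 0, 0], -1]
    - [[0.0001, -0.0043, 0], [0, 0, 0], -1]
    - [[0.0003, -0.0042, 0], [0, 0, 0], -1]
    - [[0.0006, -0.0042, 0], [0, 0, 0], -1]
    - [[0.0009, -0.0042, 0], [0, 0, 0], -1]
    - [[0, 0, 0], [0, 0, 0], -1]
    - [[0, 0, 0], [0, 0, 0], -1]

```text
time: 31.4
tcp_pos: [0.4661, -0.0343, 0.4012]
tcp_rot: [1.0, 0.001, -0.0, -0.001]
ft_force: [-0.4, 0.5, 1.4]
width: 0.0117
grip_force: 12.0
```

Run:
```python
import numpy as np
from station import env
from h import *
st=env.state();p=st["tcp_pos"];print(p,st["ft_force"],st["width"])
c=np.array([.5305,-.051]);f=np.array([.208,-.978]);v=np.array([-.978,-.208])
o=p[:2]-c; print("th",np.degrees(np.arctan2(o@v,o@f)),np.linalg.norm(o))
```

```text
[ 0.4661437  -0.03430158  0.40116908] [-0.41039118  0.53060384  1.44485178] 0.011673827217918712
th 116.5523898785504 0.06648736811819776
```

Emit:
step_arm:
  series:
    - [[0, 0, 0], [0, 0, 0], -0.5]
    - [[0, 0, 0], [0, 0, 0], -0.5]
    - [[0, 0, -0.02], [0, 0, 0], -0.5]
    - [[0, 0, -0.025], [0, 0, 0], -0.5]
    - [[0, 0, -0.01], [0, 0, -0.105], -0.5]
    - [[0, 0, 0], [0, 0, -0.105], -0.5]
    - [[0.009, -0.044, 0], [0, 0, 0], -0.5]
    - [[0.009, -0.044, 0], [0, 0, 0], -0.5]
    - [[0.009, -0.044, 0], [0, 0, 0], -0.5]
    - [[0.009, -0.044, 0], [0, 0, 0], -0.5]

```text
time: 32.4
tcp_pos: [0.4642, 0.1462, 0.4563]
tcp_rot: [0.994, 0.105, -0.0, -0.0]
ft_force: [1.3, 0.0, -0.2]
width: 0.0235
grip_force: 0.0
```

Emit:
step_arm:
  series:
    - [[0, -0.04, 0], [0, 0, 0], -0.5]
    - [[0, -0.04, 0], [0, 0, 0], -0.5]
    - [[0, 0, 0], [0, 0, 0], -0.5]
    - [[0, 0, 0], [0, 0, 0], -0.5]
    - [[0, 0, 0], [0, 0, 0], -0.5]
    - [[0, 0, 0], [0, 0, 0], -0.5]
    - [[0, 0, 0], [0, 0, 0], -0.5]
    - [[0, 0, 0], [0, 0, 0], -0.5]
    - [[0, 0, 0], [0, 0, 0], -0.5]
    - [[0, 0, 0], [0, 0, 0], -0.5]

```text
time: 33.4
tcp_pos: [0.4479, 0.2227, 0.4565]
tcp_rot: [0.994, 0.105, 0.0, 0.0]
ft_force: [-1.4, 0.2, 0.4]
width: 0.0233
grip_force: 0.0
```

Run:
```python
from h import *
t=save("top","pics/t4.png");s=save("scene","pics/s4.png")
def crop(c,x0,y0,w,h): return cv2.resize(c["color"][y0:y0+h,x0:x0+w],(400,400*h//w),interpolation=cv2.INTER_CUBIC)
cv2.imwrite("pics/m6.png",cv2.convertScaleAbs(np.vstack([np.hstack([crop(t,212,138,72,72),crop(s,222,155,72,72)]),np.hstack([crop(t,320,140,100,50),crop(s,100,165,100,50)])]),alpha=1.3,beta=10))
```

```text
(no output)
```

View pics/m6.png

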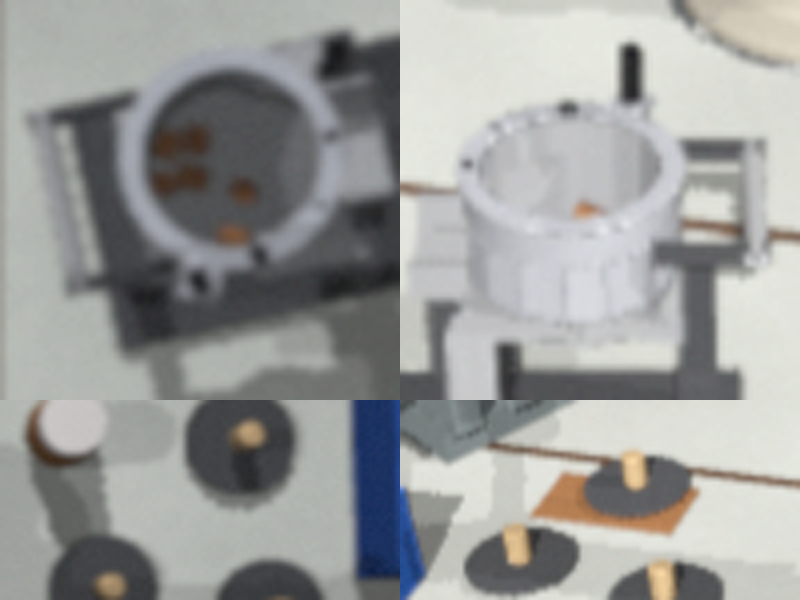

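All six plugs are in the hopper. The middle dot, at (333,133) in the top crop, lies exactly forward of the cap centre at (230,155), so the cap is at about 1.5 rad. Next is the bar: its ends are at (38,118) and (77,288), which agrees with the earlier measurement.

Emit:
step_arm:
  series:
    - [[0.0048, 0.038, 0], [0, 0, 0], -0.5]
    - [[0.0048, 0.038, 0], [0, 0, 0], -0.5]
    - [[0.0048, 0.038, 0], [0, 0, 0], -0.5]
    - [[0.0048, 0.038, 0], [0, 0, 0], -0.5]
    - [[0.0048, 0.039, 0], [0, 0, 0], -0.5]
    - [[0, 0, 0.02], [0, 0, 0], -0.5]
    - [[0, 0, 0.02], [0, 0, 0], -0.5]
    - [[0, 0, 0.015], [0, 0, 0], -0.5]
    - [[0, 0, 0], [0, 0, 0], -0.5]
    - [[0, 0, 0], [0, 0, 0], -0.5]

```text
time: 34.5
tcp_pos: [0.5114, 0.0413, 0.4018]
tcp_rot: [0.994, 0.105, 0.0, 0.0]
ft_force: [-0.4, 0.2, 0.9]
width: 0.0239
grip_force: 0.0
```

Emit:
step_arm:
  series:
    - [[0, 0, 0.01], [0, 0, 0], -0.5]
    - [[0, 0, 0.01], [0, 0, 0], -0.5]
    - [[0, 0, 0.01], [0, 0, 0], -0.5]
    - [[0, 0, 0.008], [0, 0, 0], -0.5]
    - [[0, 0, 0], [0, 0, 0], -0.5]
    - [[0, 0, 0], [0, 0, 0], -1]
    - [[0, 0, 0], [0, 0, 0], -1]
    - [[0, 0, 0], [0, 0, 0], -1]
    - [[0, 0, 0], [0, 0, 0], -1]
    - [[0, 0, 0], [0, 0, 0], -1]
  squeeze: 20

```text
time: 35.5
tcp_pos: [0.5116, 0.0399, 0.3636]
tcp_rot: [0.994, 0.105, 0.0, 0.002]
ft_force: [1.4, -4.7, -4.2]
width: 0.0116
grip_force: 20.0
```

Run:
```python
import numpy as np
from station import env
st=env.state();print(st["tcp_pos"],st["ft_force"].round(1),st["width"],st["joint_pos"].round(2))
h,z,prev=.152,.105,None
R=np.hypot(h,z);a0=np.arctan2(z,h)
A=np.r_[np.linspace(0,1.035,31)]
q=np.c_[-R*np.cos(a0+A),-R*np.sin(a0+A)]
print((np.diff(q,axis=0)*1e3).round(1).tolist())
```

```text
[0.51160911 0.03992955 0.36360448] [ 1.4 -4.7 -4.2] 0.011607711166300461 [-0.06  0.21  1.7  -0.    1.23  1.3 ]
[[3.7, -5.2], [3.9, -5.0], [4.1, -4.9], [4.2, -4.8], [4.4, -4.6], [4.5, -4.5], [4.7, -4.3], [4.8, -4.1], [5.0, -4.0], [5.1, -3.8], [5.2, -3.6], [5.4, -3.4], [5.5, -3.2], [5.6, -3.1], [5.7, -2.9], [5.8, -2.7], [5.9, -2.5], [6.0, -2.3], [6.0, -2.1], [6.1, -1.8], [6.2, -1.6], [6.2, -1.4], [6.3, -1.2], [6.3, -1.0], [6.3, -0.8], [6.3, -0.6], [6.4, -0.3], [6.4, -0.1], [6.4, 0.1], [6.4, 0.3]]
```

Emit:
step_arm:
  series:
    - [[0, 0.0037, -0.0052], [0, 0, 0], -1]
    - [[0, 0.0039, -0.005], [0, 0, 0], -1]
    - [[0, 0.0041, -0.0049], [0, 0, 0], -1]
    - [[0, 0.0042, -0.0048], [0, 0, 0], -1]
    - [[0, 0.0044, -0.0046], [0, 0, 0], -1]
    - [[0, 0.0045, -0.0045], [0, 0, 0], -1]
    - [[0, 0.0047, -0.0043], [0, 0, 0], -1]
    - [[0, 0.0048, -0.0041], [0, 0, 0], -1]
    - [[0, 0.005, -0.004], [0, 0, 0], -1]
    - [[0, 0.0051, -0.0038], [0, 0, 0], -1]

```text
time: 36.5
tcp_pos: [0.5208, -0.0024, 0.4091]
tcp_rot: [0.994, 0.105, 0.0, -0.0]
ft_force: [3.9, -1.7, -7.0]
width: 0.0111
grip_force: 20.0
```

Emit:
step_arm:
  series:
    - [[0, 0.0052, -0.0036], [0, 0, 0], -1]
    - [[0, 0.0054, -0.0034], [0, 0, 0], -1]
    - [[0, 0.0055, -0.0032], [0, 0, 0], -1]
    - [[0, 0.0056, -0.0031], [0, 0, 0], -1]
    - [[0, 0.0057, -0.0029], [0, 0, 0], -1]
    - [[0, 0.0058, -0.0027], [0, 0, 0], -1]
    - [[0, 0.0059, -0.0025], [0, 0, 0], -1]
    - [[0, 0.006, -0.0023], [0, 0, 0], -1]
    - [[0, 0.006, -0.0021], [0, 0, 0], -1]
    - [[0, 0.0061, -0.0018], [0, 0, 0], -1]

```text
time: 37.5
tcp_pos: [0.5328, -0.0585, 0.4375]
tcp_rot: [0.994, 0.105, 0.001, 0.0]
ft_force: [2.3, 2.5, 5.8]
width: 0.0114
grip_force: 20.0
```

Emit:
step_arm:
  series:
    - [[0, 0.0062, -0.0016], [0, 0, 0], -1]
    - [[0, 0.0062, -0.0014], [0, 0, 0], -1]
    - [[0, 0.0063, -0.0012], [0, 0, 0], -1]
    - [[0, 0.0063, -0.001], [0, 0, 0], -1]
    - [[0, 0.0063, -0.0008], [0, 0, 0], -1]
    - [[0, 0.0063, -0.0006], [0, 0, 0], -1]
    - [[0, 0.0064, -0.0003], [0, 0, 0], -1]
    - [[0, 0.0064, -0.0001], [0, 0, 0], -1]
    - [[0, 0.0064, 0.0001], [0, 0, 0], -1]
    - [[0, 0.0064, 0.0003], [0, 0, 0], -1]

```text
time: 38.5
tcp_pos: [0.5464, -0.1209, 0.4427]
tcp_rot: [0.994, 0.105, 0.001, 0.001]
ft_force: [4.9, 0.6, 1.3]
width: 0.0111
grip_force: 20.0
```

Emit:
step_arm:
  series:
    - [[0, 0, 0], [0, 0, 0], -1]
    - [[0, 0, 0], [0, 0, 0], -1]
    - [[0, 0, 0], [0, 0, 0], -1]
    - [[0, 0, 0], [0, 0, 0], -1]
    - [[0, 0, 0], [0, 0, 0], -1]
    - [[0, 0, 0], [0, 0, 0], -1]
    - [[0, 0, 0], [0, 0, 0], -1]
    - [[0, 0, 0], [0, 0, 0], -1]
    - [[0, 0, 0], [0, 0, 0], -1]
    - [[0, 0, 0], [0, 0, 0], -1]

```text
time: 39.5
tcp_pos: [0.5464, -0.1211, 0.4426]
tcp_rot: [0.994, 0.105, 0.001, 0.001]
ft_force: [6.7, -0.8, 1.6]
width: 0.0114
grip_force: 20.0
```

Run:
```python
from h import *
t=save("top","pics/t5.png");s=save("scene","pics/s5.png")
def crop(c,x0,y0,w,h): return cv2.resize(c["color"][y0:y0+h,x0:x0+w],(400,400*h//w),interpolation=cv2.INTER_CUBIC)
cv2.imwrite("pics/m7.png",cv2.convertScaleAbs(np.hstack([crop(t,230,125,100,100),crop(s,160,140,130,130)]),alpha=1.3,beta=10))
```

```text
(no output)
```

View pics/m7.png

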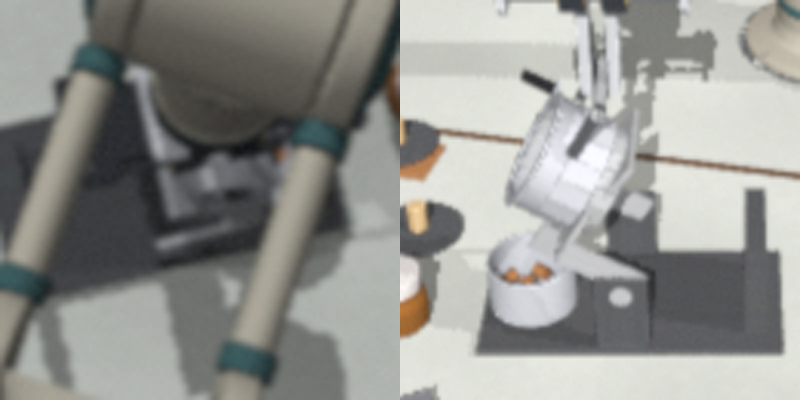

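The plugs have run into the tin at (530,275) in the scene crop. I'll rock the bin to be sure none is left.

Emit:
step_arm:
  series:
    - [[0, -0.012, 0], [0, 0, 0], -1]
    - [[0, -0.012, 0.001], [0, 0, 0], -1]
    - [[0, 0.012, -0.001], [0, 0, 0], -1]
    - [[0, 0.012, 0], [0, 0, 0], -1]
    - [[0, 0, 0], [0, 0, 0], -1]
    - [[0, -0.012, 0], [0, 0, 0], -1]
    - [[0, -0.012, 0.001], [0, 0, 0], -1]
    - [[0, 0.012, -0.001], [0, 0, 0], -1]
    - [[0, 0.012, 0], [0, 0, 0], -1]
    - [[0, 0, 0], [0, 0, 0], -1]

```text
time: 40.6
tcp_pos: [0.5456, -0.1216, 0.4425]
tcp_rot: [0.995, 0.105, -0.001, 0.001]
ft_force: [0.4, -2.1, 0.9]
width: 0.0114
grip_force: 20.0
```

Run:
```python
from h import *
print(env.state()["tcp_pos"],env.state()["ft_force"].round(1))
t=save("top","pics/t6.png");s=save("scene","pics/s6.png")
def crop(c,x0,y0,w,h): return cv2.resize(c["color"][y0:y0+h,x0:x0+w],(400,400*h//w),interpolation=cv2.INTER_CUBIC)
cv2.imwrite("pics/m8.png",cv2.convertScaleAbs(np.hstack([crop(s,182,205,44,44),crop(s,190,160,60,60)]),alpha=1.3,beta=10))
```

```text
[ 0.5455632  -0.12158123  0.4424541 ] [ 0.4 -2.1  0.9]
```

View pics/m8.png

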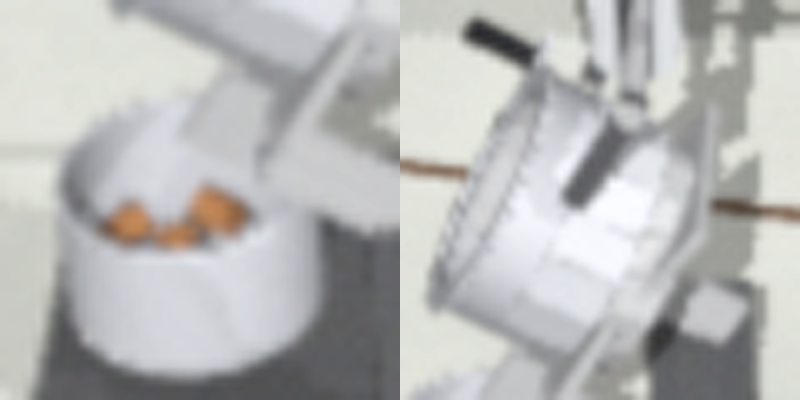

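Plugs are visible in the tin. I'll swing the bin back along the same arc.

Emit:
step_arm:
  series:
    - [[0, -0.0064, -0.0003], [0, 0, 0], -1]
    - [[0, -0.0064, -0.0001], [0, 0, 0], -1]
    - [[0, -0.0064, 0.0001], [0, 0, 0], -1]
    - [[0, -0.0064, 0.0003], [0, 0, 0], -1]
    - [[0, -0.0063, 0.0006], [0, 0, 0], -1]
    - [[0, -0.0063, 0.0008], [0, 0, 0], -1]
    - [[0, -0.0063, 0.001], [0, 0, 0], -1]
    - [[0, -0.0063, 0.0012], [0, 0, 0], -1]
    - [[0, -0.0062, 0.0014], [0, 0, 0], -1]
    - [[0, -0.0062, 0.0016], [0, 0, 0], -1]

```text
time: 41.7
tcp_pos: [0.5324, -0.0575, 0.4361]
tcp_rot: [0.994, 0.105, -0.0, -0.0]
ft_force: [-3.2, -2.6, 0.3]
width: 0.011
grip_force: 20.0
```

Emit:
step_arm:
  series:
    - [[0, -0.0061, 0.0018], [0, 0, 0], -1]
    - [[0, -0.006, 0.0021], [0, 0, 0], -1]
    - [[0, -0.006, 0.0023], [0, 0, 0], -1]
    - [[0, -0.0059, 0.0025], [0, 0, 0], -1]
    - [[0, -0.0058, 0.0027], [0, 0, 0], -1]
    - [[0, -0.0057, 0.0029], [0, 0, 0], -1]
    - [[0, -0.0056, 0.0031], [0, 0, 0], -1]
    - [[0, -0.0055, 0.0032], [0, 0, 0], -1]
    - [[0, -0.0054, 0.0034], [0, 0, 0], -1]
    - [[0, -0.0052, 0.0036], [0, 0, 0], -1]

```text
time: 42.7
tcp_pos: [0.5207, -0.0016, 0.4085]
tcp_rot: [0.994, 0.105, 0.0, -0.0]
ft_force: [1.1, -0.0, 0.1]
width: 0.0115
grip_force: 20.0
```

Emit:
step_arm:
  series:
    - [[0, -0.0051, 0.0038], [0, 0, 0], -1]
    - [[0, -0.005, 0.004], [0, 0, 0], -1]
    - [[0, -0.0048, 0.0041], [0, 0, 0], -1]
    - [[0, -0.0047, 0.0043], [0, 0, 0], -1]
    - [[0, -0.0045, 0.0045], [0, 0, 0], -1]
    - [[0, -0.0044, 0.0046], [0, 0, 0], -1]
    - [[0, -0.0042, 0.0048], [0, 0, 0], -1]
    - [[0, -0.0041, 0.0049], [0, 0, 0], -1]
    - [[0, -0.0039, 0.005], [0, 0, 0], -1]
    - [[0, -0.0037, 0.0052], [0, 0, 0], -1]

```text
time: 43.7
tcp_pos: [0.5117, 0.0403, 0.3651]
tcp_rot: [0.994, 0.106, 0.001, 0.003]
ft_force: [-1.4, -8.4, 21.9]
width: 0.0112
grip_force: 20.0
```

The 22 N on the tool shows the bin pressed on its home stop. I'll release it, rise, turn the tool 90° and go over to the lid side.

Emit:
step_arm:
  series:
    - [[0, 0, 0], [0, 0, 0], -0.5]
    - [[0, 0, 0], [0, 0, 0], -0.5]
    - [[0, 0, -0.03], [0, 0, 0], -0.5]
    - [[0, 0, -0.04], [0, 0, 0], -0.5]
    - [[0, 0, -0.04], [0, 0, 0], -0.5]
    - [[0, 0, 0], [0, 0, -0.15], -0.5]
    - [[0, 0, 0], [0, 0, -0.15], -0.5]
    - [[0, 0, 0], [0, 0, -0.15], -0.5]
    - [[0, 0, 0], [0, 0, -0.15], -0.5]
    - [[0, 0, 0], [0, 0, -0.15], -0.5]

```text
time: 44.7
tcp_pos: [0.5109, 0.0413, 0.473]
tcp_rot: [0.885, 0.465, -0.001, -0.0]
ft_force: [-1.0, -0.8, 0.2]
width: 0.0235
grip_force: 0.0
```

Emit:
step_arm:
  series:
    - [[0, 0, 0], [0, 0, -0.15], 0]
    - [[0, 0, 0], [0, 0, -0.15], 0]
    - [[0, 0, 0], [0, 0, -0.15], 0]
    - [[0, 0, 0], [0, 0, -0.15], 0]
    - [[0, 0, 0], [0, 0, -0.15], 0]
    - [[0, 0, 0], [0, 0, -0.071], 0]
    - [[-0.041, -0.012, 0], [0, 0, 0], 0]
    - [[-0.041, -0.012, 0], [0, 0, 0], 0]
    - [[-0.041, -0.012, 0], [0, 0, 0], 0]
    - [[-0.041, -0.012, 0], [0, 0, 0], 0]

```text
time: 45.7
tcp_pos: [0.498, -0.1304, 0.4731]
tcp_rot: [0.629, 0.778, -0.0, -0.001]
ft_force: [0.1, -0.4, 0.6]
width: 0.0468
grip_force: 0.0
```

Emit:
step_arm:
  series:
    - [[-0.041, -0.012, 0], [0, 0, 0], 0]
    - [[-0.041, -0.012, 0], [0, 0, 0], 0]
    - [[-0.041, -0.012, 0], [0, 0, 0], 0]
    - [[-0.041, -0.012, 0], [0, 0, 0], 0]
    - [[0, 0, 0], [0, 0, 0], 0]
    - [[0, 0, 0], [0, 0, 0], 0]
    - [[0, 0, 0], [0, 0, 0], 0]
    - [[0, 0, 0], [0, 0, 0], 0]
    - [[0, 0, 0], [0, 0, 0], 0]
    - [[0, 0, 0], [0, 0, 0], 0]

```text
time: 46.7
tcp_pos: [0.4862, -0.2986, 0.4739]
tcp_rot: [0.628, 0.778, 0.0, 0.0]
ft_force: [0.0, -0.1, -0.7]
width: 0.0469
grip_force: 0.0
```

Run:
```python
from h import *
t=save("top","pics/t7.png");s=save("scene","pics/s7.png")
def crop(c,x0,y0,w,h): return cv2.resize(c["color"][y0:y0+h,x0:x0+w],(400,300),interpolation=cv2.INTER_CUBIC)
cv2.imwrite("pics/m9.png",cv2.convertScaleAbs(np.vstack([np.hstack([crop(t,215,130,120,90),crop(s,180,155,120,90)]),np.hstack([crop(t,300,130,100,75),crop(s,90,165,100,75)])]),alpha=1.3,beta=10))
```

```text
(no output)
```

View pics/m9.png

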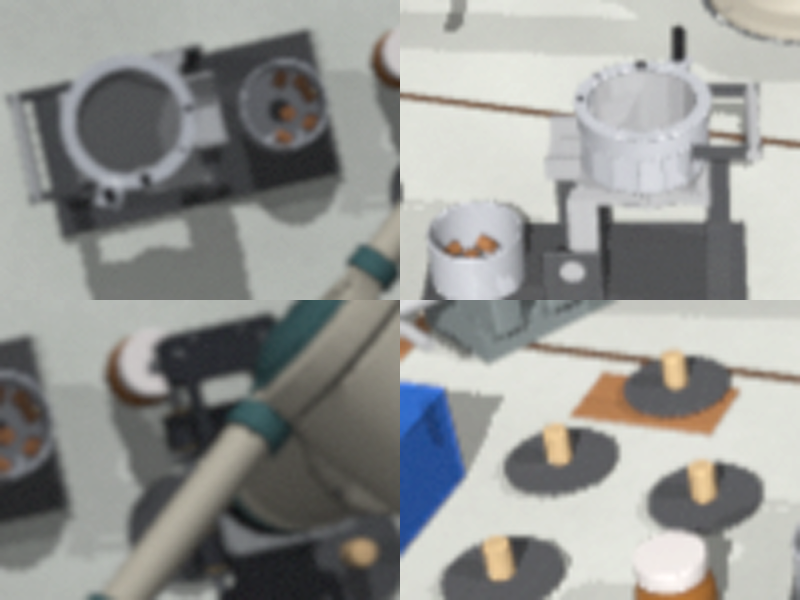

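The hopper is empty, all six plugs lie in the tin (top crop, around (280–310, 78–135)), the bar is back home and the lid is unmoved (scene crop, knob at (701,465)). I'll check the spout lip's clearance while going to grip the lid's knob.

Run:
```python
from h import *
t=load("pics/t7.npz");s=load("pics/s7.npz")
tin=np.array([.562,-.199]);f=np.array([.208,-.978])
X,e=tri([(t,215+228/3.3333,130+119/3.3333),(s,180+147/3.3333,155+150/3.3333)]);print(X,e,"lip behind tin",(tin-X[:2])@f)
for z in(.12,.15,.17):
    print(z,(tin-atz(t,215+228/3.3333,130+119/3.3333,z)[:2])@f)
a=np.array([.4834,-.3527])-env.state()["tcp_pos"][:2]
print("to knob, tool",env.state()["tcp_pos"],a@[-.208,.978],a@[.978,.208])
```

```text
[ 0.53950518 -0.13797433  0.13619195] [np.float64(0.003477143966464211), np.float64(0.0034771439664642557)] lip behind tin 0.06436203154356805
0.12 0.059395874126623824
0.15 0.06213813142858677
0.17 0.06396630296322875
to knob, tool [ 0.48614273 -0.29895984  0.47378588] -0.0519873858916462 -0.013860343050837899
```

Emit:
step_arm:
  series:
    - [[-0.026, -0.007, 0.02], [0, 0, 0], 0]
    - [[-0.026, -0.007, 0.02], [0, 0, 0], 0]
    - [[0, 0, 0.04], [0, 0, 0], 0]
    - [[0, 0, 0.04], [0, 0, 0], 0]
    - [[0, 0, 0.04], [0, 0, 0], 0]
    - [[0, 0, 0.04], [0, 0, 0], 0]
    - [[0, 0, 0.03], [0, 0, 0], 0]
    - [[0, 0, 0.02], [0, 0, 0], 0]
    - [[0, 0, 0], [0, 0, 0], 0]
    - [[0, 0, 0], [0, 0, 0], 0]
  squeeze: 30

```text
time: 47.8
tcp_pos: [0.4836, -0.3535, 0.2238]
tcp_rot: [0.629, 0.778, -0.0, 0.0]
ft_force: [0.8, -0.5, 0.7]
width: 0.0467
grip_force: 0.0
```

Emit:
step_arm:
  series:
    - [[0, 0, 0.007], [0, 0, 0], 0]
    - [[0, 0, 0.004], [0, 0, 0], 0]
    - [[0, 0, 0], [0, 0, 0], -0.4]
    - [[0, 0, 0], [0, 0, 0], -1]
    - [[0, 0, 0], [0, 0, 0], -1]
    - [[0, 0, 0], [0, 0, 0], -1]
    - [[0, 0, 0], [0, 0, 0], -1]
    - [[0, 0, 0], [0, 0, 0], -1]
    - [[0, 0, 0], [0, 0, 0], -1]
    - [[0, 0, 0], [0, 0, 0], -1]

```text
time: 48.8
tcp_pos: [0.4834, -0.3534, 0.2129]
tcp_rot: [0.629, 0.778, 0.0, 0.0]
ft_force: [-0.1, -0.5, 2.3]
width: 0.0196
grip_force: 30.0
```

Emit:
step_arm:
  series:
    - [[0, 0, -0.02], [0, 0, 0], -1]
    - [[0, 0, -0.03], [0, 0, 0], -1]
    - [[0, 0, -0.035], [0, 0, 0], -1]
    - [[0, 0, -0.035], [0, 0, 0], -1]
    - [[0.0225, 0.018, 0], [0, 0, 0], -1]
    - [[0.0225, 0.018, 0], [0, 0, 0], -1]
    - [[0.0225, 0.018, 0], [0, 0, 0], -1]
    - [[0.0225, 0.018, 0], [0, 0, 0], -1]
    - [[0.0225, 0.018, 0], [0, 0, 0], -1]
    - [[0.0222, 0.019, 0], [0, 0, 0], -1]

```text
time: 49.8
tcp_pos: [0.5616, -0.1977, 0.3318]
tcp_rot: [0.629, 0.778, -0.0, -0.001]
ft_force: [-0.1, -0.3, -1.5]
width: 0.0197
grip_force: 30.0
```

Emit:
step_arm:
  series:
    - [[0, 0, 0.02], [0, 0, 0], -1]
    - [[0, 0, 0.015], [0, 0, 0], -1]
    - [[0, 0, 0], [0, 0, 0], -1]
    - [[0, 0, 0], [0, 0, 0], -1]
    - [[0, 0, 0], [0, 0, 0], -1]
    - [[0, 0, 0], [0, 0, 0], -1]
    - [[0, 0, 0], [0, 0, 0], -1]
    - [[0, 0, 0], [0, 0, 0], -1]
    - [[0, 0, 0], [0, 0, 0], -1]
    - [[0, 0, 0], [0, 0, 0], -1]

```text
time: 50.8
tcp_pos: [0.5616, -0.1989, 0.2977]
tcp_rot: [0.629, 0.778, 0.0, 0.0]
ft_force: [-0.3, -0.1, -1.1]
width: 0.0191
grip_force: 30.0
```

Run:
```python
from h import *
t=save("top","pics/t8.png");s=save("scene","pics/s8.png")
print(env.state()["tcp_pos"])
for n,X in(("tinrim",[.562,-.199,.058]),("lidorigin",[*env.state()["tcp_pos"][:2],env.state()["tcp_pos"][2]-.2129])): print(n,proj(s,X),((proj(s,X)-[170,190])*8).round())
cv2.imwrite("pics/m10.png",cv2.resize(s["color"][190:262,170:245],(600,576),interpolation=cv2.INTER_CUBIC))
```

```text
[ 0.56162131 -0.19883401  0.29758312]
tinrim [202.48344127 223.142367  ] [260. 265.]
lidorigin [201.82013426 215.95527294] [255. 208.]
```

View pics/m10.png

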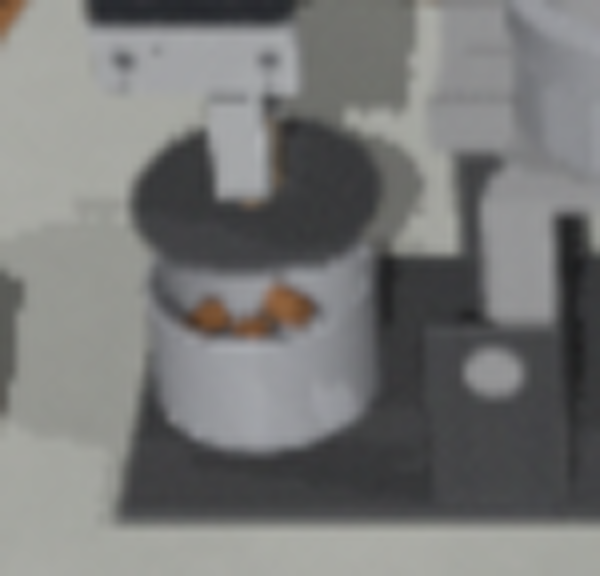

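The lid hangs level over the tin and is concentric to about 1 mm (lid centre x≈257, tin 264; 5 px of that is expected from the height). All the plugs lie well below the rim. I'll nudge 1 mm and lower.

Emit:
step_arm:
  series:
    - [[0.001, 0, 0.008], [0, 0, 0], -1]
    - [[0, 0, 0.007], [0, 0, 0], -1]
    - [[0, 0, 0.005], [0, 0, 0], -1]
    - [[0, 0, 0.004], [0, 0, 0], -1]
    - [[0, 0, 0.003], [0, 0, 0], -1]
    - [[0, 0, 0.002], [0, 0, 0], -1]
    - [[0, 0, 0.001], [0, 0, 0], -1]
    - [[0, 0, 0.001], [0, 0, 0], -1]
    - [[0, 0, 0], [0, 0, 0], -1]
    - [[0, 0, 0], [0, 0, 0], -1]

```text
time: 51.9
tcp_pos: [0.5615, -0.1979, 0.2667]
tcp_rot: [0.629, 0.778, 0.0, 0.0]
ft_force: [-0.4, 1.0, -1.6]
width: 0.0194
grip_force: 30.0
```

Emit:
step_arm:
  series:
    - [[0, 0, 0.001], [0, 0, 0], -1]
    - [[0, 0, 0.0005], [0, 0, 0], -1]
    - [[0, 0, 0], [0, 0, 0], -1]
    - [[0, 0, 0], [0, 0, 0], -0.4]
    - [[0, 0, 0], [0, 0, 0], -0.4]
    - [[0, 0, 0], [0, 0, 0], -0.3]
    - [[0, 0, 0], [0, 0, 0], -0.3]
    - [[0, 0, -0.01], [0, 0, 0], -0.3]
    - [[0, 0, -0.03], [0, 0, 0], -0.3]
    - [[0, 0, -0.04], [0, 0, 0], -0.3]

```text
time: 52.9
tcp_pos: [0.5609, -0.1976, 0.3446]
tcp_rot: [0.629, 0.778, -0.001, -0.002]
ft_force: [0.9, -0.4, -0.4]
width: 0.0328
grip_force: 0.0
```

Emit:
step_arm:
  series:
    - [[0, 0, -0.04], [0, 0, 0], -0.3]
    - [[0, 0, -0.04], [0, 0, 0], -0.3]
    - [[0, 0, -0.04], [0, 0, 0], -0.3]
    - [[-0.03, -0.04, 0], [0, 0, 0], -0.3]
    - [[-0.03, -0.04, 0], [0, 0, 0], -0.3]
    - [[-0.03, -0.04, 0], [0, 0, 0], -0.3]
    - [[-0.03, -0.04, 0], [0, 0, 0], -0.3]
    - [[-0.03, -0.04, 0], [0, 0, 0], -0.3]
    - [[0, 0, 0], [0, 0, 0], -0.3]
    - [[0, 0, 0], [0, 0, 0], -0.3]

```text
time: 53.9
tcp_pos: [0.3964, -0.3871, 0.4656]
tcp_rot: [0.63, 0.777, 0.0, 0.0]
ft_force: [-0.3, 0.6, 1.0]
width: 0.0328
grip_force: 0.0
```

Run:
```python
from h import *
t=save("top","pics/t9.png");s=save("scene","pics/s9.png")
for c,n,o,k in((t,"t",(270,130),400/64),(s,"s",(170,190),400/64)): print(n,((proj(c,[.562,-.199,.062])-o)*k).round(),((proj(c,[.562,-.199,.092])-o)*k).round())
cv2.imwrite("pics/m11.png",cv2.convertScaleAbs(np.vstack([np.hstack([cv2.resize(t["color"][130:178,270:334],(400,300),interpolation=2),cv2.resize(s["color"][190:238,170:234],(400,300),interpolation=2)]),np.hstack([cv2.resize(t["color"][120:210,200:320],(400,300),interpolation=2),cv2.resize(s["color"],(400,300))])]),alpha=1.2,beta=10))
```

```text
t [187. 198.] [193. 190.]
s [202. 201.] [197. 150.]
```

View pics/m11.png

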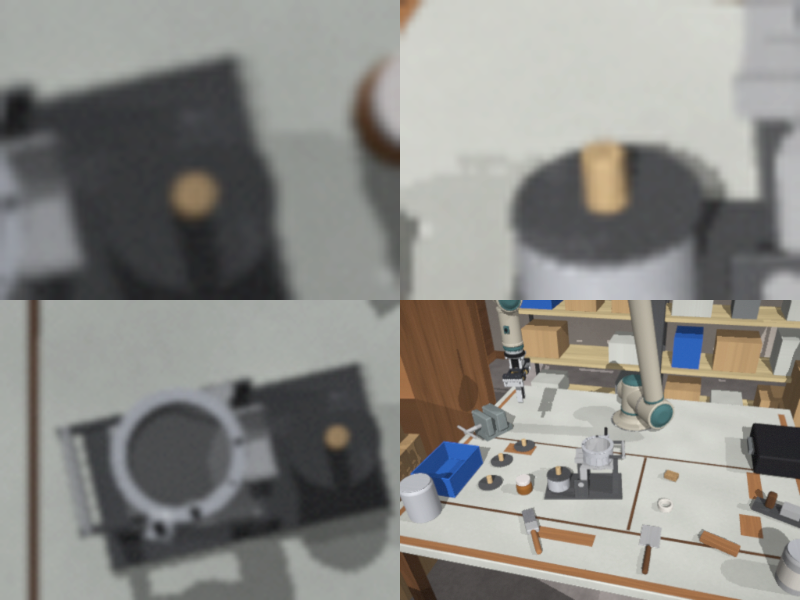

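The lid sits flat on the tin. Its knob is at (194,194) against a predicted (193,190), which is within 1 px of the original picture. The bin is home, the cap's middle dot still faces the spout and nothing else has moved. I'm handing in.

```bash
python3 -c "
from station import env
print(env.job_done())"
```

```text
the job is handed in; nothing more can be done
None
```

I handed the job in after about 54 s: all six plugs are in the tin, the cap's middle gate faces the spout, the bin is back home, and the lid sits centred and level on the tin (all seen in the last camera pictures; no verdict came back).

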